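Hang the onion pail on the tipping stand and empty it into the pan

ROBOT

A 7-joint arm with a two-finger parallel gripper is mounted at the origin on the work surface. World frame = base frame: x ahead of the robot, y to its left, z up, the work surface at z = 0. Lengths are in m, angles in rad, forces in N, time in s.
With the tool pointing down it reaches from about 0.35 to 0.9 m from the base axis. Payload 8.1 kg.
Tool frame: the origin (TCP) lies on the centre line of the jaws, within the pads' length; the fingertips stand 17 mm ahead of it and the grasp point (between the pads) lies 2 mm behind it; z points along the fingers, y is the direction in which the jaws open and shut (so a half turn about z gives the same grasp; the last joint's range is limited). The gripper opens to 92 mm and grips with 3 to 60 N. Pads are 19 mm wide; open, the fingers measure 130 mm over their backs; the gripper's body (75 mm by 190 mm) begins 47 mm behind the grasp point.
Start: joints at [-1.284, 0.434, 0.025, 1.573, -0.012, 1.134, -0.075], TCP at [0.238, 0.578, 0.244] pointing down, gripper open.
Joint ranges: [-2.62, 2.62], [-0.44, 2.09], [-1.27, 1.32], [0.08, 2.57], [-1.32, 4.46], [0.12, 2], [-2.74, 2.74]. Speed limits (rad/s): [2.22, 2.22, 3.01, 3.01, 3.14, 3.14, 3.14].

INTERFACE

Orientations are given as a rotation vector (axis times angle).
In Python, from cell import arm gives the robot as it stands.
- The arm moves only by the shell command python3 -m creep 'ROWS' [FORCE]. ROWS is JSON, a list that holds one entry, the list of rows, each a list of 7 numbers: the shift along the world's x, y, z in cm, then the turn, a rotation vector about the world's x, y, z in degrees, then the opening, from -1 (shut) to 1 (fully open), so that 0 is half open. In form: [[[tx, ty, tz, ax, ay, az, jaw], ...]]. A call has 1 to 5 rows; each row is the pose to reach, as a shift and turn from the pose commanded when the call began; what a row does not reach only later rows make up. A row lasts 1/10 s, in which the tool goes at most 50 mm and 8.59 degrees, less where a joint would pass 70% of its speed; a pose out of reach is approached as far as the arm can. A call with a gripper value outside its range is refused whole. The fingers move at their own pace and stop on an object; FORCE is the grip in N (left out, the last holds). Time passes only in rows, so rows that repeat a pose let the fingers close. It gives the time, the measured TCP pose, the force and the opening at its end, in the units of the state.
- arm.observe(): the state, without advancing time (a new reading comes with each control period).
- arm.get_image(name): name is "scene" or "top"; returns the picture (420x560x3 uint8, red, green, blue); there is no depth.
- arm.camera_model(name): a dict with "vfov" (degrees; the focal length in pixels is half the picture's height over the tangent of half this angle, whatever the lens; pixels are square), "cx", "cy" (the principal point, pixels), "cam_to_world" (4x4, takes a point from camera to world coordinates). Camera axes: x right, y down, z forward; pixel columns grow to the right and rows downward; lengths in m; the calibration is good to about 2 mm. A picture is of the moment at which its call begins. camera_model takes no time and is no camera call.
- arm.sign_off(): hands the job in, once; it reports no verdict.
The state is a dict: "clock": time; "joints": joint angles; "dq": joint speeds; "joint_efforts": joint torques, N m; "position": TCP position; "ee_rot": TCP orientation; "force": force on the tool from outside, world axes, zero at the start; "ft_torque": the same for the moment, N m; "width": opening from 0.0 (shut) to 1.0 (fully open).
Only numpy, scipy, OpenCV 4.12 (cv2) and the standard library are available. Lean on these libraries where they do the work, as an engineer would, in place of code of your own. Each camera call takes 0.05 s, during which the arm holds its last target.

TASK

Take the small metal pail of onions by its bail and hang it by the bail in the dips of the two prongs of the tipping stand, with its tail handle pointing away from the stand's uprights, and let go. Then grip the tail handle at the pail's bottom rim and lift it to tip all three onions into the pan below, lower it again, and leave the empty pail hanging upright and still from the prongs. Do not shift or tip the tub, the canister, the bottle or the stack of bowls.

Things in the scene. Friction and masses are not known exactly. Their poses are not given: they have to be found in the camera images.
- pail: Loose round tapered metal pail, 110 mm high, 124 mm across the bottom, 160 mm across the mouth, wall 3 mm, floor 4 mm; 0.27 to 0.5 kg plus 0.27 kg of onions. Origin: centre of its underside; z up through the mouth; the tail handle points to its -x, it pours over the rim at its +x; the bail's hinge line runs along its y, 92 mm above the underside.
- bail (a joint): Angle of the pail's wire bail, rad: 0 = straight up, positive = leaning to the pail's +x (pouring side), negative = to its tail; range -2.2 to 0.9. Slight friction (0.015 N m) keeps it where it is left. 8 mm round wire; the legs lean in from the hinges (y = +-85 mm) to a straight top bar 96 mm long along the pail's y, 95 mm from the hinge line. Tipping the hung pail drives the value negative.
- bail_grip (a point): Middle of the bail's straight top bar (on the bar's centre line); same thing as bail. Axes: y along the bar, z away from the hinge line.
- tail: The pail's tail handle: a fixed U of 9 mm round wire at the bottom rim; its cross bar, 63 mm clear between the legs, runs along the pail's y, 112 mm behind the pail's axis (its -x) and 15 mm above the pail's underside, with 45 mm clear between bar and pail. Its origin and axes are those of the pail.
- tail_grip (a point): Middle of the tail's cross bar, on its centre line; axes as the pail's. When hung it is about 128 mm above the bench: grip it tilted about 30 degrees, gripper leaning away from the pail (upright it would meet the wider mouth). In tipping, the bar circles the bail's hinge line (95 mm below the hung bail's bar) at 136 mm radius; onions roll out at 90 to 105 degrees of tip.
- stand: Fixed dark steel tipping stand. Origin: on the bench under the hook point; z up; at +x (pouring side) stand its two uprights: x 172 mm, y +-60 mm, 318 mm high. From their cross bar two prongs (10 mm bar, y +-28 mm) reach back to upturned tips at x -20 mm, each with a V dip, open upward, at x 0. The rest of a prong is at about 316 mm.
- hook (a point): Where the middle of the hung bail's bar rests: midway between the prongs' dips, 300 mm above the bench; axes as the stand's (bar along y). The tips' tops are 317 mm high: bring the pail from the stand's -x side, bail bar's centre line at 325 mm or more, so that the prongs enter the bail's arch, then lower the bar into the dips.
- pan: Fixed rectangular metal catch pan on the stand's base plate, 260 mm (x) by 210 mm (y) outside, 62 mm high, wall 3 mm. Origin: centre of its underside, 25 mm to the stand's +x from the stand's origin and 4 mm above the bench; axes as the stand's.
- onion0_center (a point): Centre of an onion: 57 mm ball with a short dry neck, about 90 g; three alike, lying on the floor of the pail at the start.
- onion1_center (a point): Centre of the second onion, like onion0.
- onion2_center (a point): Centre of the third onion, like onion0.
- tub: Bystander: loose white lidded tub 120 x 140 x 80 mm high, close to the pail on its pouring side. Origin: centre of underside, x the 120 mm side.
- canister: Bystander: loose steel canister with a lid, 60 mm in diameter and 130 mm high, close beside the pail at its -y side. Origin: centre of underside.
- bottle: Bystander: loose amber bottle, 66 mm in diameter and 230 mm high, standing between pail and stand. The carried pail cannot pass over it. Origin: centre of underside.
- bowls: Bystander: loose stack of bowls, 124 mm across and 80 mm high, between pail and stand, nearer the robot than the bottle. Origin: centre of underside.
There are look-alikes about, which are no part of the job. What is shaped like the part that bears onion2_center but green or turquoise is not meant. What is shaped like the part that bears onion1_center but white is not meant.

How it is judged:
On the way, in this order (a step that is already met when the one before it is completed fails the run):
1. the pail, with all three onions in it, hangs upright by its bail in the dips of the prongs, tail away from the uprights, let go (distance between bail_grip and hook below 0.018 m and x of tail_grip in the frame of stand below -0.07 m and angle between pail's own z axis and vertical below 0.3 rad and contact force between the fingers and pail below 0.1 N and distance between each of onion0_center, onion1_center, onion2_center and pail below 0.1 m), for 0.2 s.
2. the hung pail is tipped by more than 70 degrees with the fingers on its tail handle (distance between bail_grip and hook below 0.025 m and angle between pail's own z axis and vertical above 1.22 rad and contact force between the fingers and tail above 0.3 N), for 0.1 s.
At the end, for the whole second after the job is handed in: All onions in the pan (centres inside its outline, under 85 mm above its underside); pail released, hanging by its bail on the prongs (bar's middle within 18 mm of the hook point), tail away from the uprights, upright within 0.3 rad, slower than 0.05 m/s; bystanders undisturbed (x of onion0_center in the frame of pan between -0.13 and 0.13 m and y of onion0_center in the frame of pan between -0.105 and 0.105 m and z of each of onion0_center, onion1_center, onion2_center in the frame of pan below 0.085 m and x of onion1_center in the frame of pan between -0.13 and 0.13 m and y of onion1_center in the frame of pan between -0.105 and 0.105 m and x of onion2_center in the frame of pan between -0.13 and 0.13 m and y of onion2_center in the frame of pan between -0.105 and 0.105 m and distance between bail_grip and hook below 0.018 m and x of tail_grip in the frame of stand below -0.07 m and angle between pail's own z axis and vertical below 0.3 rad and linear speed of pail below 0.05 m/s and contact force between the fingers and pail below 0.1 N); the robot touches nothing.
It fails at once if the tub moved: shifted by more than 30 mm or tipped by more than 0.3 rad (distance of tub from where it was at the start of the episode above 0.03 m or angle between tub's own z axis and vertical above 0.3 rad).
It fails at once if the canister moved: shifted by more than 30 mm or tipped by more than 0.3 rad (distance of canister from where it was at the start of the episode above 0.03 m or angle between canister's own z axis and vertical above 0.3 rad).
It fails at once if the bottle moved: shifted by more than 30 mm or tipped by more than 0.3 rad (distance of bottle from where it was at the start of the episode above 0.03 m or angle between bottle's own z axis and vertical above 0.3 rad).
It fails at once if the bowls moved: shifted by more than 30 mm or tipped by more than 0.3 rad (distance of bowls from where it was at the start of the episode above 0.03 m or angle between bowls's own z axis and vertical above 0.3 rad).
It also fails if it takes over 67 s, if anything falls off the work surface, if the arm or the gripper's body presses on something with over 40 N, if the wrist force passes 120 N, or if a joint passes its speed limit or range.

## Working session

There is one attempt and no reset: what is moved stays moved. The work goes in short steps, Python scripts to look and compute and a shell command to move; the robot and the scene stay as the last step left them, time stands still between calls to the robot, and variables do not carry over. Pictures are saved under pics/ and viewed, and the job is handed in when it is done.

```bash
ls; mkdir -p pics; python3 - <<'E'
from cell import arm
import cv2,numpy as np
s=arm.observe();print(s)
for n in("scene","top"):
    im=arm.get_image(n);cv2.imwrite(f"pics/{n}0.png",im[:,:,::-1]);m=arm.camera_model(n);print(n,m)
E
```

```text
pics
{'clock': 0.0, 'joints': array([-1.28355418,  0.43522141,  0.02495042,  1.57410732, -0.01157309,
        1.13403633, -0.07509998]), 'dq': array([ 0.00097101,  0.00010373, -0.00014453, -0.00033429, -0.00085003,
        0.00133965, -0.00128602]), 'joint_efforts': array([-5.65109385e-04, -6.67827201e+01,  9.84249003e-01, -3.14460039e+01,
       -6.06480846e-02,  4.27859975e-02,  1.77134852e-04]), 'position': array([0.23738281, 0.57761861, 0.24294174]), 'ee_rot': array([-6.08520645e-01, -3.08193550e+00,  2.54545361e-03]), 'force': array([0.3352082 , 0.05213015, 0.51324291]), 'ft_torque': array([0.00640181, 0.05230454, 0.01986113]), 'width': 0.9977859296062525}
scene {'vfov': 51.29588704704801, 'cx': 275.16111916125305, 'cy': 208.84928744603639, 'cam_to_world': array([[ 0.8731128 ,  0.41673718, -0.25299043,  0.85930596],
       [ 0.48751552, -0.7446125 ,  0.45593952, -0.5452611 ],
       [ 0.00162711, -0.52142339, -0.85329655,  1.09658216],
       [ 0.        ,  0.        ,  0.        ,  1.        ]])}
top {'vfov': 53.07299965526581, 'cx': 277.40970408347, 'cy': 212.70916657506086, 'cam_to_world': array([[ 0.01995017, -0.99444435,  0.10335586,  0.4764634 ],
       [-0.99952435, -0.02226939, -0.02133401, -0.06104041],
       [ 0.02351715, -0.10288108, -0.99441562,  1.20428019],
       [ 0.        ,  0.        ,  0.        ,  1.        ]])}
```

View pics/scene0.png

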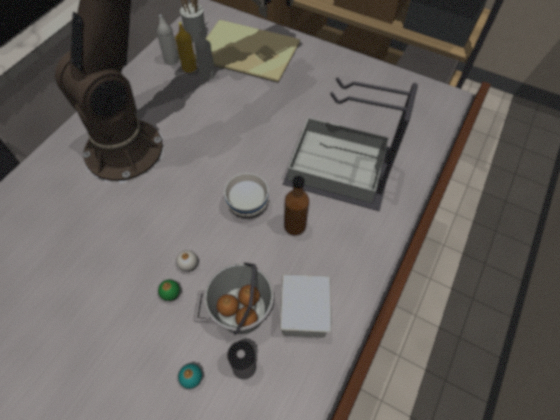

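View pics/top0.png

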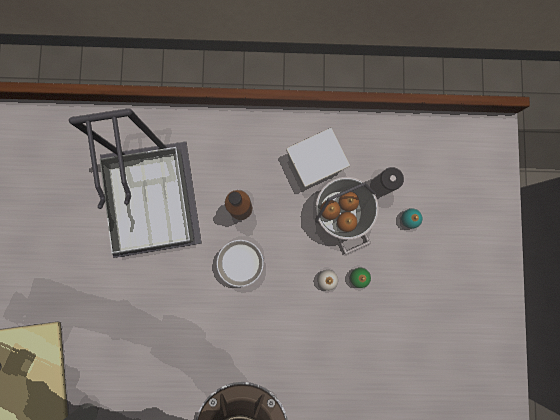

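```bash
python3 - <<'E'
import cv2
t=cv2.imread("pics/top0.png");s=cv2.imread("pics/scene0.png")
def z(im,x0,y0,w,h,k,n):
    c=cv2.resize(im[y0:y0+h,x0:x0+w],None,fx=k,fy=k,interpolation=cv2.INTER_CUBIC)
    c=cv2.convertScaleAbs(c,alpha=1.4,beta=15)
    for i in range(0,w,20): cv2.putText(c,str(x0+i),(i*k,10),0,.35,(0,255,255),1);cv2.line(c,(i*k,12),(i*k,18),(0,255,255),1)
    for j in range(0,h,20): cv2.putText(c,str(y0+j),(0,j*k+4),0,.35,(0,255,255),1)
    cv2.imwrite(f"pics/{n}.png",c)
z(t,280,120,150,140,5,"tz1");z(t,60,90,150,175,4-1,"tz2");z(s,180,240,160,145,5-1,"sz1");z(s,270,60,160,150,4,"sz2")
E
```

```text
(no output)
```

View pics/tz1.png

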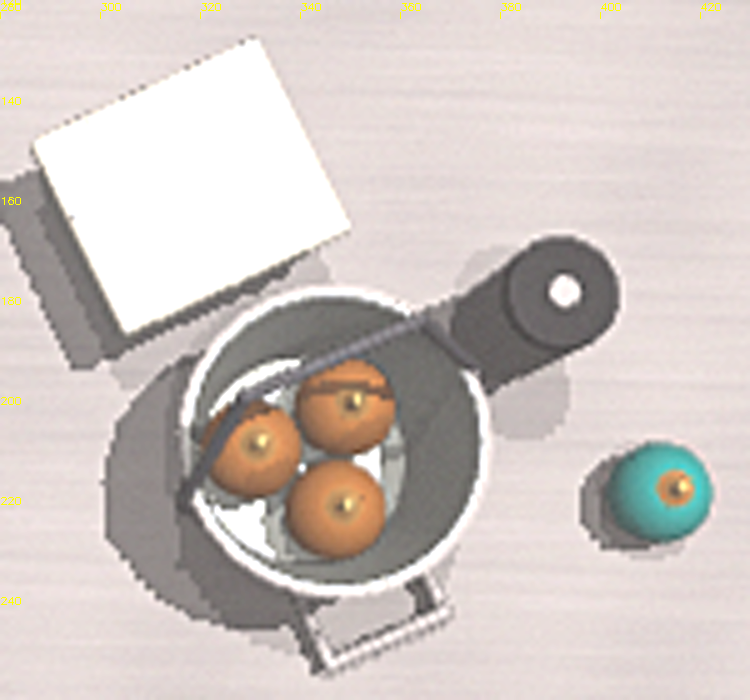

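View pics/tz2.png

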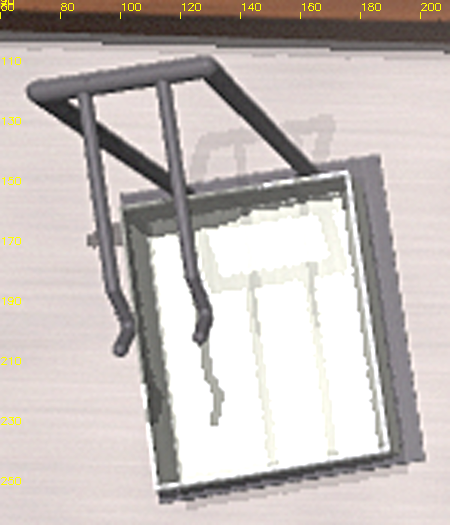

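View pics/sz1.png

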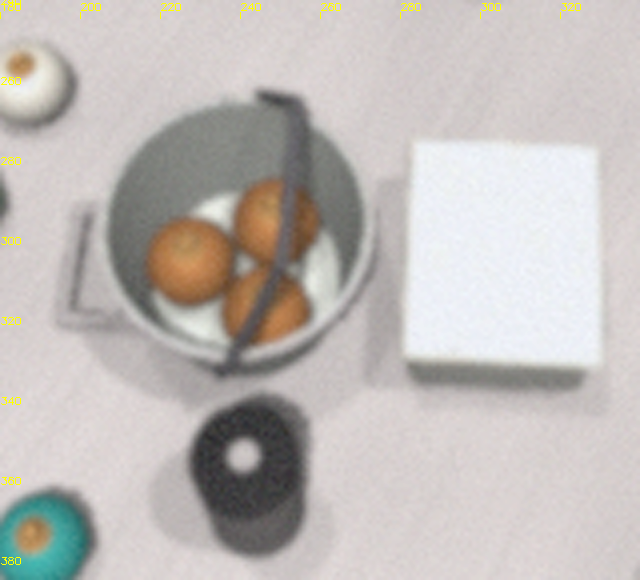

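View pics/sz2.png

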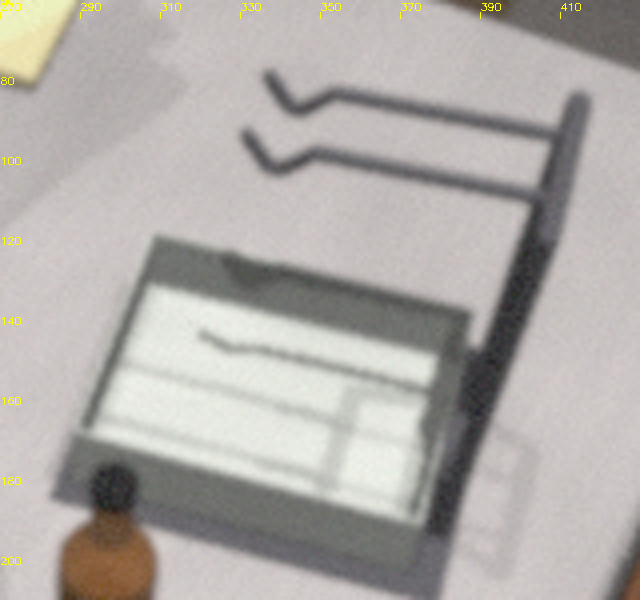

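```bash
cat > geo.py <<'E'
import numpy as np
from cell import arm
def cam(n):
    m=arm.camera_model(n);T=np.array(m['cam_to_world']);f=210/np.tan(np.radians(m['vfov'])/2)
    return f,m['cx'],m['cy'],T
C={n:cam(n) for n in("scene","top")}
def proj(n,P,k=0):
    f,cx,cy,T=C[n];P=np.atleast_2d(P);q=(P-T[:3,3])@T[:3,:3];x=q[:,0]/q[:,2];y=q[:,1]/q[:,2]
    d=1+k*(x*x+y*y)
    return np.c_[cx+f*x*d,cy+f*y*d]
def ray(n,uv,k=0):
    f,cx,cy,T=C[n];a=(np.array(uv)-[cx,cy])/f;x=a.copy()
    for _ in range(20): x=a/(1+k*(x@x))
    return T[:3,3],T[:3,:3]@np.r_[x,1]
def onz(n,uv,z,k=0):
    o,d=ray(n,uv,k);return o+d*(z-o[2])/d[2]
def body(p,P):
    c,s=np.cos(p[2]),np.sin(p[2]);P=np.atleast_2d(P)
    return np.c_[p[0]+c*P[:,0]-s*P[:,1],p[1]+s*P[:,0]+c*P[:,1],P[:,2]]
def bailpts(b):
    h=.092;c,s=np.cos(b),np.sin(b)
    return np.array([[.095*s,.048,h+.095*c],[.095*s,-.048,h+.095*c],[0,.085,h],[0,-.085,h]])
E
cat > fit.py <<'E'
from geo import *
from scipy.optimize import least_squares
S=[('top',(100,207.3),(-.02,.028,.312)),('top',(126,203.3),(-.02,-.028,.312)),('top',(102.7,198.3),(0,.028,.292)),('top',(128.7,194.3),(0,-.028,.292)),
('top',(88.3,121.7),(.172,.028,.316)),('top',(114,117.7),(.172,-.028,.316)),('top',(72.7,120),(.172,.06,.318)),('top',(130,112),(.172,-.06,.318)),
('top',(100.7,155.3),(.155,.105,.066)),('top',(176,147.3),(.155,-.105,.066)),('top',(190,240.7),(-.105,-.105,.066)),('top',(113.3,252.7),(-.105,.105,.066)),
('scene',(337,78.5),(-.02,.028,.312)),('scene',(331.75,93),(-.02,-.028,.312)),('scene',(344,87.5),(0,.028,.292)),('scene',(339,102.3),(0,-.028,.292)),
('scene',(410.5,94.3),(.172,.028,.316)),('scene',(405,109),(.172,-.028,.316)),
('scene',(309.3,119),(-.105,.105,.066)),('scene',(387.5,138),(.155,.105,.066)),('scene',(375,191),(.155,-.105,.066)),('scene',(289.5,167.5),(-.105,-.105,.066))]
K=[('top',(347,208.3),(0,0,.11)),('top',(344.4,255),(-.1165,.036,.015)),('top',(370.4,242.4),(-.1165,-.036,.015)),('top',(329,199),0),('top',(365,184),1),('top',(317.4,219.4),2),('top',(376,191.6),3),
('scene',(240,298.75),(0,0,.11)),('scene',(250,307.5),1),('scene',(255.5,268.7),0),('scene',(246.2,264.2),2),('scene',(235.5,332),3)]
def res(p):
    ps,pk,b,kt,ks=p[:3],p[3:6],p[6],p[7],p[8];r=[]
    for n,uv,P in S: r.append(proj(n,body(ps,P),kt if n=='top' else ks)[0]-uv)
    B=bailpts(b)
    for n,uv,P in K:
        P=B[P] if isinstance(P,int) else P
        r.append(proj(n,body(pk,P),kt if n=='top' else ks)[0]-uv)
    return np.r_[np.ravel(r),kt*30,ks*30]
x0=[.5,.35,0,.5,-.2,.4,.3,0,0]
q=least_squares(res,x0,loss='soft_l1');p=q.x
print(np.round(p,4));R=res(p)[:-2].reshape(-1,2)
for (n,uv,P),r in zip(S+K,R): print(n,uv,P,np.round(r,1))
np.save('p.npy',p)
E
python3 fit.py
```

```text
[ 0.5988  0.2712  0.1857  0.6112 -0.2684  0.4138  0.3591 -0.0023 -0.036 ]
top (100, 207.3) (-0.02, 0.028, 0.312) [ 0.3 -0.8]
top (126, 203.3) (-0.02, -0.028, 0.312) [ 0.7 -1. ]
top (102.7, 198.3) (0, 0.028, 0.292) [0.1 0.3]
top (128.7, 194.3) (0, -0.028, 0.292) [-0.1  0.1]
top (88.3, 121.7) (0.172, 0.028, 0.316) [ 0.2 -2.8]
top (114, 117.7) (0.172, -0.028, 0.316) [ 0.6 -2.8]
top (72.7, 120) (0.172, 0.06, 0.318) [0.5 0.9]
top (130, 112) (0.172, -0.06, 0.318) [-0.9  0.3]
top (100.7, 155.3) (0.155, 0.105, 0.066) [-1.   3.6]
top (176, 147.3) (0.155, -0.105, 0.066) [ 0.2 -0.4]
top (190, 240.7) (-0.105, -0.105, 0.066) [-0.1 -0.4]
top (113.3, 252.7) (-0.105, 0.105, 0.066) [-1.6  0.5]
scene (337, 78.5) (-0.02, 0.028, 0.312) [-0.2  0.4]
scene (331.75, 93) (-0.02, -0.028, 0.312) [-0.4  0.5]
scene (344, 87.5) (0, 0.028, 0.292) [-0.7 -1. ]
scene (339, 102.3) (0, -0.028, 0.292) [-0.9 -1.1]
scene (410.5, 94.3) (0.172, 0.028, 0.316) [0.8 0.7]
scene (405, 109) (0.172, -0.028, 0.316) [2.7 1.5]
scene (309.3, 119) (-0.105, 0.105, 0.066) [-1.8 -2.3]
scene (387.5, 138) (0.155, 0.105, 0.066) [ 0.9 -1.1]
scene (375, 191) (0.155, -0.105, 0.066) [-0.4 -0.5]
scene (289.5, 167.5) (-0.105, -0.105, 0.066) [-2.1 -0.5]
top (347, 208.3) (0, 0, 0.11) [ 0.4 -2. ]
top (344.4, 255) (-0.1165, 0.036, 0.015) [ 1.4 -2. ]
top (370.4, 242.4) (-0.1165, -0.036, 0.015) [-1.4  0.8]
top (329, 199) 0 [ 0.7 -1.1]
top (365, 184) 1 [ 0.2 -0.7]
top (317.4, 219.4) 2 [-0.4 -0.2]
top (376, 191.6) 3 [-1.   3.6]
scene (240, 298.75) (0, 0, 0.11) [-0.1 -3.1]
scene (250, 307.5) 1 [-0.1 -0.9]
scene (255.5, 268.7) 0 [-0.3 -2.7]
scene (246.2, 264.2) 2 [-1.2  1.6]
scene (235.5, 332) 3 [-0.1  1.5]
```

```bash
sed -i "s/,('top',(317.4,219.4),2),('top',(376,191.6),3)//; s/,('scene',(246.2,264.2),2),('scene',(235.5,332),3)//" fit.py; python3 fit.py | (head -1; tail -9)
cat > ov.py <<'E'
import sys
from geo import *
import cv2
def overlay(n,im,p,out,crop,k,b=None,dz=0):
    kk={'top':p[7],'scene':p[8]}[n];x0,y0,w,h=crop
    c=cv2.resize(im[y0:y0+h,x0:x0+w],None,fx=k,fy=k,interpolation=cv2.INTER_CUBIC);c=cv2.convertScaleAbs(c,alpha=1.3,beta=10)
    def L(ps,P,col,cl=False):
        u=(proj(n,body(ps,P),kk)-[x0,y0]+.5)*k
        cv2.polylines(c,[np.round(u).astype(int)],cl,col,1,cv2.LINE_AA)
    a=np.linspace(0,2*np.pi,60)
    for r,z in((.08,.11),(.062,0)): L(p[3:6],np.c_[r*np.cos(a),r*np.sin(a),0*a+z],(0,255,0),True)
    B=bailpts(p[6]);L(p[3:6],B[[2,0,1,3]],(0,0,255))
    L(p[3:6],[[-.06,.036,.015],[-.112,.036,.015],[-.112,-.036,.015],[-.06,-.036,.015]],(255,0,0))
    for y in(.028,-.028): L(p[:3],[[.172,y,.316],[.016,y,.311],[0,y,.292],[-.02,y,.312]],(0,0,255))
    L(p[:3],[[-.105,-.105,.066],[.155,-.105,.066],[.155,.105,.066],[-.105,.105,.066]],(0,255,0),True)
    L(p[:3],[[.172,.06,0],[.172,.06,.318],[.172,-.06,.318],[.172,-.06,0]],(255,0,0))
    cv2.imwrite(out,c)
if __name__=="__main__":
    p=np.load('p.npy')
    for n in("top","scene"):
        im=cv2.imread(f"pics/{n}0.png")
        overlay(n,im,p,f"pics/o_{n}.png",(50,90,380,190) if n=='top' else (170,50,270,300),2,)
E
python3 ov.py
```

```text
[ 0.5988  0.2711  0.1858  0.6096 -0.2695  0.4123  0.3807 -0.0023 -0.028 ]
```

View pics/o_top.png

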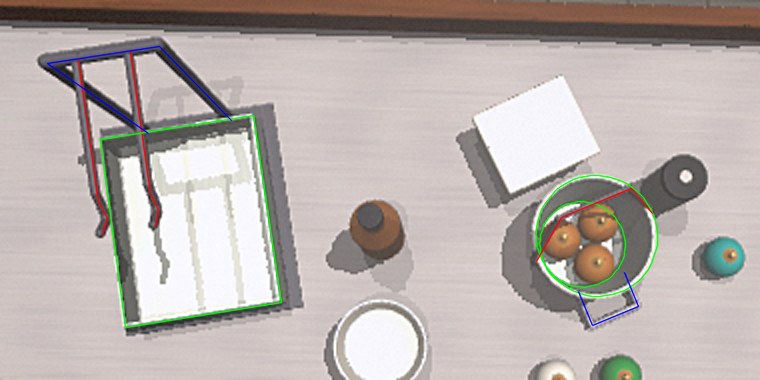

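View pics/o_scene.png

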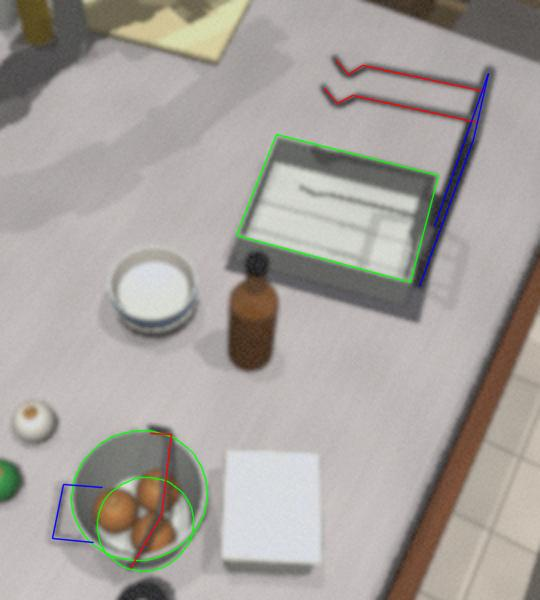

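```bash
cat >> geo.py <<'E'
def tri(a,b,kt=-.0023,ks=-.028):
    o1,d1=ray('top',a,kt);o2,d2=ray('scene',b,ks)
    A=np.c_[d1,-d2];t=np.linalg.lstsq(A,o2-o1,rcond=None)[0]
    p,q=o1+d1*t[0],o2+d2*t[1];return (p+q)/2,np.linalg.norm(p-q)
E
python3 - <<'E'
from geo import *
p=np.load('p.npy');np.set_printoptions(precision=4,suppress=True)
print('bar mid model',body(p[3:6],[[.095*np.sin(p[6]),0,.092+.095*np.cos(p[6])]]))
print('bar A',tri((329,199),(255.5,268.7)),'B',tri((365,184),(250,307.5)))
# rim centre from top/scene ; tail mid
print('rim',onz('top',(347,208.3),.11,-.0023),onz('scene',(240,298.75),.11,-.028))
print('bottle top',tri((234,198),(298.5,182)),onz('top',(234,198),.23))
print('bowl',onz('top',(240,264),.08),'tubtop',[onz('top',c,.08)[:2] for c in((331.5,127.5),(350,165.5),(305,186),(287,149.5))])
print('canister',onz('top',(393,178.5),.13))
E
```

```text
bar mid model [[ 0.6419 -0.2554  0.1802]]
bar A (array([ 0.6221, -0.2113,  0.1656]), np.float64(0.0009916048428389409)) B (array([ 0.6605, -0.2994,  0.1757]), np.float64(0.0011235977889867239))
rim [ 0.606  -0.2673  0.11  ] [ 0.6154 -0.2748  0.11  ]
bottle top (array([0.6112, 0.0207, 0.2166]), np.float64(0.0013892452968949456)) [0.6099 0.02   0.23  ]
bowl [0.4545 0.0112 0.08  ] tubtop [array([ 0.8326, -0.2295]), array([ 0.7274, -0.2809]), array([ 0.6678, -0.1585]), array([ 0.7675, -0.1079])]
canister [ 0.6845 -0.3838  0.13  ]
```

```bash
python3 -m creep '[[[2.2,-4.2,1.0,0,0,-2.2,1],[4.4,-8.4,2,0,0,-4.4,1],[6.6,-12.6,3,0,0,-6.6,1],[8.8,-16.8,4,0,0,-8.8,1],[11,-21,5,0,0,-11,1]]]' 20; python3 -c "
from cell import arm;print(arm.observe())"
```

```text
clock: 0.6
position: [0.348, 0.3661, 0.2939]
ee_rot: [-0.903, -3.009, 0.001]
force: [0.6, 0.7, -1.1]
width: 0.999
{'clock': 0.6, 'joints': array([-1.0277733 ,  0.19519729,  0.1336552 ,  1.79196568, -0.02829514,
        1.15667416,  0.10216574]), 'dq': array([ 0.55446222, -0.37198766,  0.30260551,  0.23062785, -0.01705142,
        0.14185924,  0.47224802]), 'joint_efforts': array([-5.78879356e+00, -4.55696905e+01, -8.83269254e-01, -3.11447775e+01,
       -2.25954344e-01,  9.50259680e-03, -1.08929034e+00]), 'position': array([0.34801006, 0.36611983, 0.29387726]), 'ee_rot': array([-9.03407790e-01, -3.00868938e+00,  5.50626253e-04]), 'force': array([ 0.62887459,  0.67543174, -1.09957416]), 'ft_torque': array([-0.03569717, -0.06143288, -0.00588213]), 'width': 0.9991873612978515}
```

```bash
python3 -m creep '[[[2.2,-4.2,0,0,0,-2.2,1],[4.4,-8.4,0,0,0,-4.4,1],[6.6,-12.6,0,0,0,-6.6,1],[8.8,-16.8,0,0,0,-8.8,1],[11,-21,0,0,0,-11,1]]]' 20;  python3 -m creep '[[[2.2,-4.2,0,0,0,-2.2,1],[4.4,-8.4,0,0,0,-4.4,1],[6.6,-12.6,0,0,0,-6.6,1],[8.8,-16.8,0,0,0,-8.8,1],[11,-21,0,0,0,-11,1]]]'; python3 -m creep '[[[2.2,-4.2,0,0,0,-2.2,1],[4.4,-8.4,0,0,0,-4.4,1],[6.6,-12.6,0,0,0,-6.6,1],[8.8,-16.8,0,0,0,-8.8,1],[10.4,-18.8,0,0,0,-11,1]]]'; python3 -m creep '[[[0,0,-1,-3,6,0,1],[0,0,-2,-6,12,0,1],[0,0,-2.5,-8,18.3,0,1],[0,0,-2.5,-8,18.3,0,1]]]'
python3 -c "
from cell import arm;s=arm.observe();print(s['position'],s['joints']);import numpy as np
from scipy.spatial.transform import Rotation as R
print(R.from_rotvec(s['ee_rot']).as_matrix())"
```

```text
clock: 1.1
position: [0.4578, 0.1562, 0.2937]
ee_rot: [-1.187, -2.908, -0.0]
force: [1.0, -0.0, 1.2]
width: 0.999
clock: 1.6
position: [0.568, -0.0535, 0.2936]
ee_rot: [-1.46, -2.781, -0.0]
force: [1.2, 1.1, 0.4]
width: 0.997
clock: 2.1
position: [0.6712, -0.2448, 0.2929]
ee_rot: [-1.726, -2.625, 0.004]
force: [-0.2, 0.2, 0.1]
width: 1.0
clock: 2.5
position: [0.6729, -0.2364, 0.2628]
ee_rot: [-1.586, -2.441, 0.435]
force: [0.7, 1.1, -1.3]
width: 1.001
[ 0.67287592 -0.23637708  0.2628193 ] [-0.09070609  0.81395502  0.60437824  1.02929548 -0.17118072  1.65535789
  0.83384982]
[[-0.40556178  0.85583191 -0.32104734]
 [ 0.91404874  0.38197402 -0.13642126]
 [ 0.00587807 -0.34878016 -0.93718613]]
```

```bash
cat > snap.py <<'E'
import sys,cv2
from cell import arm
# snap.py tag [cam x0 y0 w h k]...
tag=sys.argv[1];a=sys.argv[2:]
for i in range(0,len(a),6):
    n=a[i];x0,y0,w,h,k=map(int,a[i+1:i+6])
    im=arm.get_image(n)[:,:,::-1].copy();cv2.imwrite(f"pics/{tag}_{n}_raw.png",im)
    c=cv2.resize(im[y0:y0+h,x0:x0+w],None,fx=k,fy=k,interpolation=cv2.INTER_CUBIC);c=cv2.convertScaleAbs(c,alpha=1.6,beta=20)
    for j in range(0,w,20): cv2.putText(c,str(x0+j),(j*k,10),0,.35,(0,0,255),1)
    for j in range(0,h,20): cv2.putText(c,str(y0+j),(0,j*k+4),0,.35,(0,0,255),1)
    cv2.imwrite(f"pics/{tag}_{n}.png",c)
E
python3 snap.py a scene 180 180 180 145 4 top 270 120 160 145 4
```

```text
(no output)
```

View pics/a_scene.png

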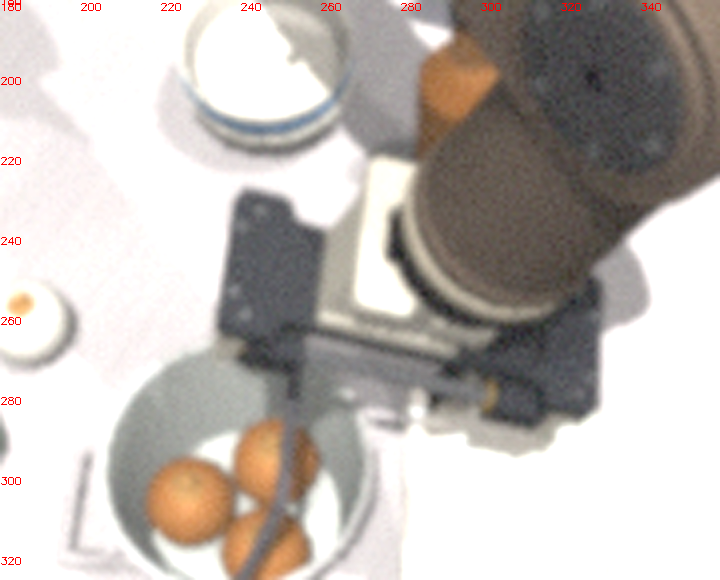

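View pics/a_top.png

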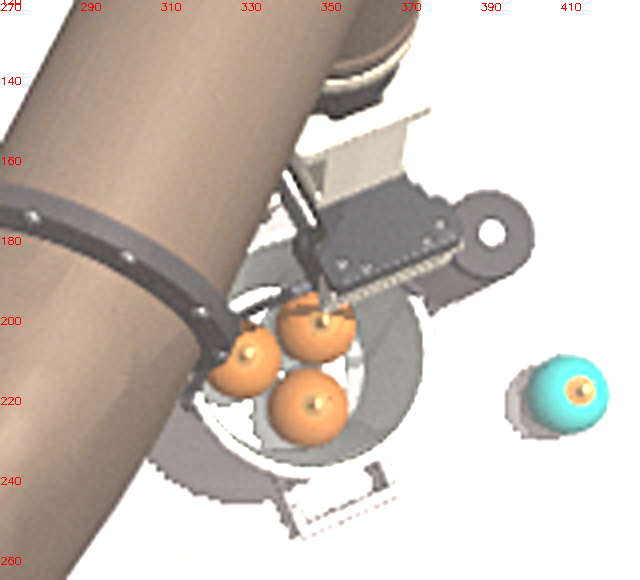

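```bash
python3 -m creep '[[[-0.7,-0.8,-1.6,0,0,0,1],[-1.3,-1.2,-3.4,0,0,0,1],[-2,-1.5,-5.4,0,0,0,1],[-2.6,-1.7,-7.2,0,0,0,1],[-3.2,-1.9,-8.8,0,0,0,1]]]' 20; python3 snap.py b scene 180 200 180 145 4
```

```text
clock: 3.1
position: [0.6385, -0.2604, 0.1824]
ee_rot: [-1.604, -2.446, 0.426]
force: [0.8, -0.6, 0.3]
width: 1.006
```

View pics/b_scene.png

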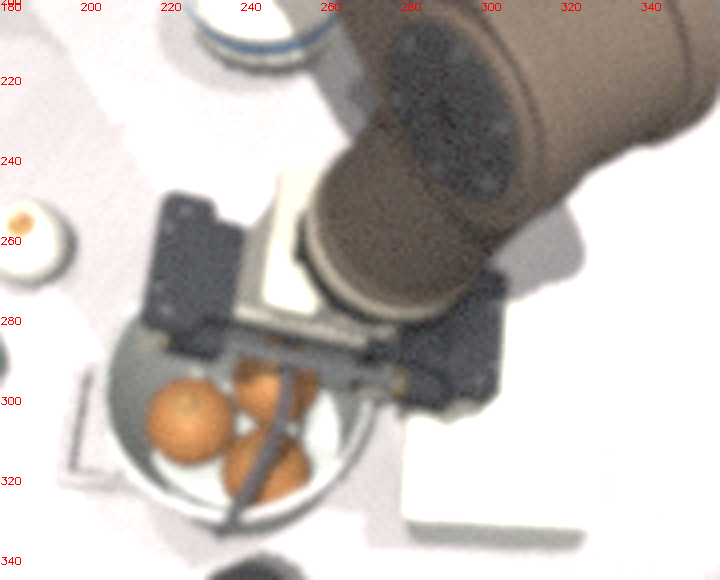

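```bash
python3 -m creep '[[[-0.1,0,-0.4,0,0,0,1],[-0.1,0,-0.4,0,0,0,1]]]' 20; python3 -m creep '[[[0,0,0,0,0,0,0.3],[0,0,0,0,0,0,-0.4],[0,0,0,0,0,0,-1],[0,0,0,0,0,0,-1],[0,0,0,0,0,0,-1]]]' 20;
```

```text
clock: 3.35
position: [0.6385, -0.2595, 0.1784]
ee_rot: [-1.6, -2.445, 0.428]
force: [-0.6, -0.3, 0.3]
width: 1.001
clock: 3.85
position: [0.6386, -0.2589, 0.1768]
ee_rot: [-1.597, -2.444, 0.43]
force: [0.3, 0.3, -1.3]
width: 0.619
```

```bash
python3 -m creep '[[[0,0,0,0,0,0,-1],[0,0,0,0,0,0,-1],[0,0,0,0,0,0,-1],[0,0,0,0,0,0,-1],[0,0,0,0,0,0,-1]]]' 20;python3 -m creep '[[[0,0,0,0,0,0,-1],[0,0,0,0,0,0,-1],[0,0,0,0,0,0,-1],[0,0,0,0,0,0,-1],[0,0,0,0,0,0,-1]]]' 20;
```

```text
clock: 4.35
position: [0.6385, -0.2589, 0.1767]
ee_rot: [-1.598, -2.444, 0.43]
force: [0.3, 0.1, 0.0]
width: 0.179
clock: 4.85
position: [0.6385, -0.2589, 0.1768]
ee_rot: [-1.597, -2.444, 0.43]
force: [-0.4, -0.7, 1.1]
width: 0.078
```

```bash
python3 -m creep '[[[-0.8,-0.4,0.3,2,-4.6,0,-1],[-1.7,-0.7,0.5,4,-9.2,0,-1],[-2.5,-1.1,0.7,6,-13.8,0,-1],[-3.4,-1.5,0.8,8,-18.3,0,-1],[-3.4,-1.5,0.8,8,-18.3,0,-1]]]' 25; python3 snap.py c scene 180 220 180 145 4
```

```text
clock: 5.35
position: [0.6008, -0.277, 0.1856]
ee_rot: [1.727, 2.623, 0.001]
force: [0.1, 0.3, -5.3]
width: 0.072
```

View pics/c_scene.png

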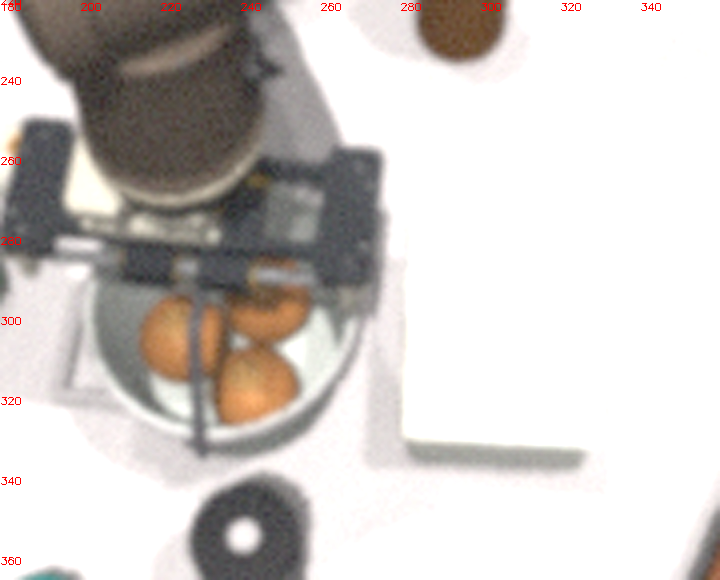

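```bash
python3 -m creep '[[[0,0,0.8,0,0,0,-1],[0,0,2,0,0,0,-1],[0,0,3.5,0,0,0,-1],[0,0,5.0,0,0,0,-1],[0,0,6.5,0,0,0,-1]]]' 30; python3 -m creep '[[[0,0,2,0,0,0,-1],[0,0,4,0,0,0,-1],[0,0,6,0,0,0,-1],[0,0,8,0,0,0,-1],[0,0,9.5,0,0,0,-1]]]' ;python3 snap.py d scene 150 160 200 150 4
```

```text
clock: 5.9
position: [0.6051, -0.2738, 0.2515]
ee_rot: [1.717, 2.63, -0.001]
force: [-0.6, 1.1, -8.0]
width: 0.073
clock: 6.4
position: [0.6049, -0.274, 0.3475]
ee_rot: [1.717, 2.628, -0.0]
force: [0.4, -0.2, -7.8]
width: 0.074
```

View pics/d_scene.png

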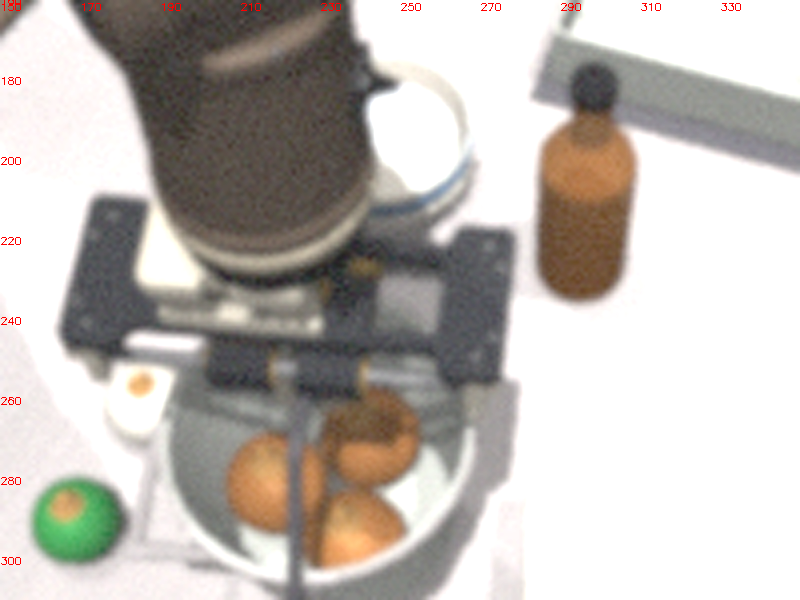

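```bash
python3 -m creep '[[[-0.5,0.5,0.2,0,0,0,-1],[-1.5,1.5,0.4,0,0,0,-1],[-3.1,3.1,0.5,0,0,0,-1],[-4.8,4.8,0.5,0,0,0,-1],[-6.5,6.5,0.5,0,0,0,-1]]]' 30; python3 -m creep '[[[-1.7,1.7,0,0,0,0,-1],[-3.4,3.4,0,0,0,0,-1],[-5.1,5.1,0,0,0,0,-1],[-6.8,6.8,0,0,0,0,-1],[-8.3,8.5,0,0,0,0,-1]]]'; python3 -m creep '[[[-0.8,2.0,0,0,0,-0.8,-1],[-1.3,4.1,0,0,0,-1.6,-1],[-1.6,6.2,0,0,0,-2.4,-1],[-1.7,8.4,0,0,0,-3.2,-1],[-1.7,10.6,0,0,0,-4,-1]]]';
```

```text
clock: 6.95
position: [0.5381, -0.2077, 0.3489]
ee_rot: [-1.718, -2.628, 0.001]
force: [0.0, 1.3, -7.2]
width: 0.075
clock: 7.45
position: [0.4547, -0.123, 0.3491]
ee_rot: [-1.718, -2.629, 0.001]
force: [0.2, -0.1, -7.2]
width: 0.07
clock: 7.95
position: [0.4383, -0.0171, 0.3493]
ee_rot: [-1.81, -2.567, 0.0]
force: [1.1, 0.3, -7.8]
width: 0.076
```

```bash
python3 -m creep '[[[0,2.2,0,0,0,-0.8,-1],[0,4.4,0,0,0,-1.6,-1],[0,6.6,0,0,0,-2.4,-1],[0,8.8,0,0,0,-3.2,-1],[0,11,0,0,0,-4,-1]]]' 30; python3 -m creep '[[[0,2.2,0,0,0,-1,-1],[0,4.4,0,0,0,-2,-1],[0.1,6.6,0,0,0,-3,-1],[0.2,8.8,0,0,0,-4,-1],[0.3,10.8,0,0,0,-5.1,-1]]]'; python3 -m creep '[[[0.1,1.8,0,0,0,0,-1],[0.1,3.0,0,0,0,0,-1],[0.1,3.7,0,0,0,0,-1],[0.1,4,0,0,0,0,-1]]]'; python3 snap.py e scene 230 40 200 150 4 top 60 100 180 175 3
```

```text
clock: 8.45
position: [0.4385, 0.0927, 0.3492]
ee_rot: [-1.898, -2.503, 0.001]
force: [0.8, -0.3, -7.7]
width: 0.069
clock: 8.95
position: [0.4416, 0.2008, 0.3492]
ee_rot: [-2.008, -2.416, 0.002]
force: [-0.3, -0.2, -7.8]
width: 0.074
clock: 9.35
position: [0.4434, 0.2404, 0.3496]
ee_rot: [2.007, 2.417, -0.001]
force: [0.4, -0.4, -7.3]
width: 0.072
```

View pics/e_scene.png

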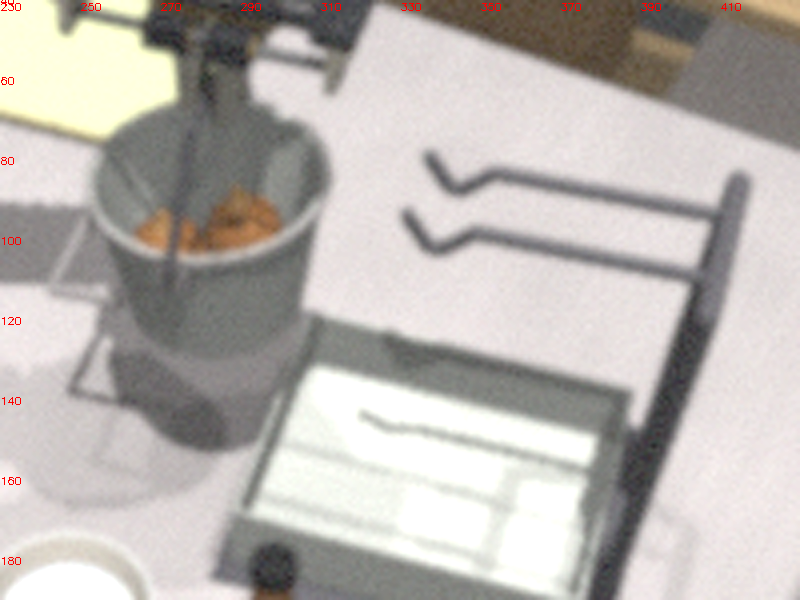

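View pics/e_top.png

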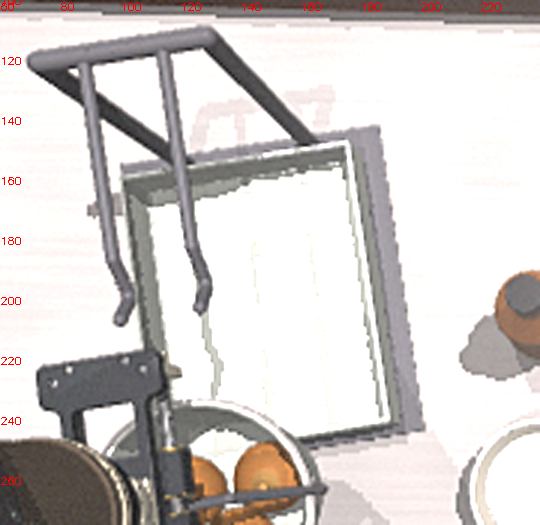

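```bash
python3 -m creep '[[[0.6,0.1,-0.2,0,0,0,-1],[1.8,0.4,-0.4,0,0,0,-1],[3.4,0.7,-0.6,0,0,0,-1],[5.2,1.0,-0.8,0,0,0,-1],[7.0,1.4,-0.8,0,0,0,-1]]]' 30; python3 -m creep '[[[1.8,0.4,0,0,0,0,-1],[3.6,0.7,0,0,0,0,-1],[5.4,1.1,0,0,0,0,-1],[7.2,1.4,0,0,0,0,-1],[8.0,1.6,0,0,0,0,-1]]]'; python3 -m creep '[[[0.4,0.1,0,0,0,0,-1],[0.5,0.1,0,0,0,0,-1],[0.5,0.1,0,0,0,0,-1]]]'; python3 snap.py f scene 250 30 180 150 4 top 60 90 180 175 3
```

```text
clock: 9.95
position: [0.5152, 0.2536, 0.3412]
ee_rot: [2.008, 2.415, -0.001]
force: [0.2, -0.6, -6.8]
width: 0.071
clock: 10.45
position: [0.5958, 0.2694, 0.3407]
ee_rot: [2.009, 2.414, -0.001]
force: [1.1, -0.3, -7.3]
width: 0.073
clock: 10.75
position: [0.5982, 0.2711, 0.3417]
ee_rot: [-2.007, -2.416, 0.0]
force: [-0.8, 0.6, -7.4]
width: 0.07
```

View pics/f_scene.png

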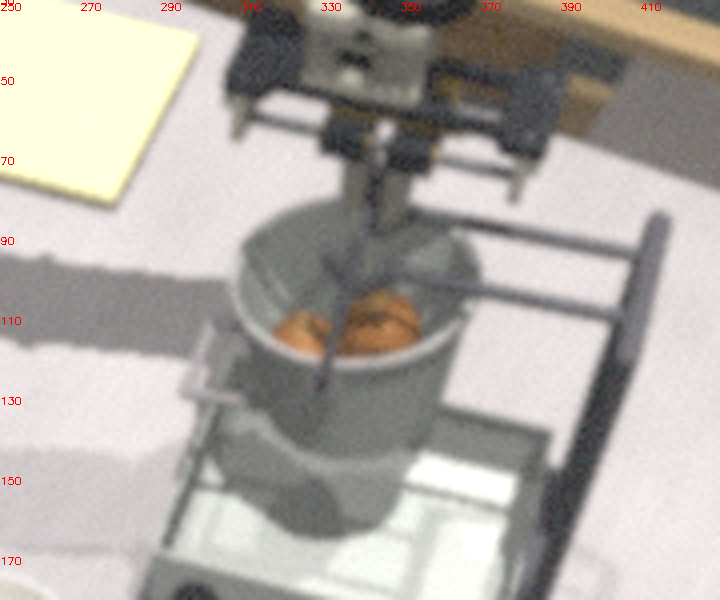

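View pics/f_top.png

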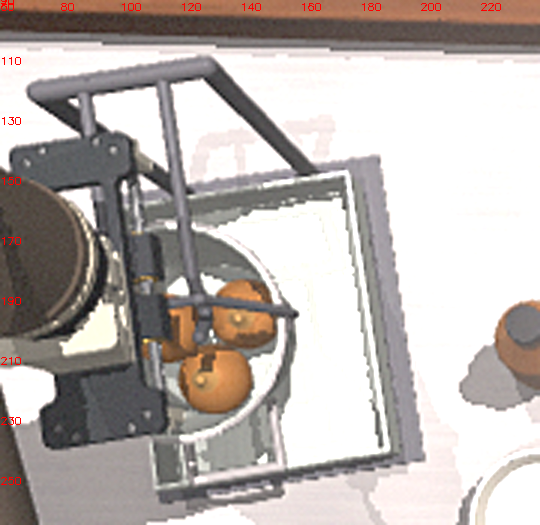

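```bash
python3 -m creep '[[[0,0,-0.8,0,0,0,-1],[0,0,-1.8,0,0,0,-1],[0,0,-2.8,0,0,0,-1],[0,0,-3.4,0,0,0,-1],[0,0,-3.6,0,0,0,-1]]]' 30; python3 -m creep '[[[0,0,-0.2,0,0,0,-1],[0,0,-0.4,0,0,0,-1],[0,0,-0.5,0,0,0,-1],[0,0,-0.5,0,0,0,-1]]]'
```

```text
clock: 11.35
position: [0.598, 0.2709, 0.3043]
ee_rot: [-2.007, -2.416, 0.003]
force: [-1.1, 0.3, -6.1]
width: 0.074
clock: 11.75
position: [0.5986, 0.2711, 0.3008]
ee_rot: [2.008, 2.416, 0.0]
force: [-0.0, 0.1, -7.2]
width: 0.073
```

```bash
python3 -m creep '[[[0,0,-0.2,0,0,0,-1],[0,0,-0.4,0,0,0,-1],[0,0,-0.4,0,0,0,-1]]]';python3 -m creep '[[[0,0,-0.2,0,0,0,-1],[0,0,-0.3,0,0,0,-1],[0,0,-0.3,0,0,0,-1]]]'
```

```text
clock: 12.05
position: [0.5983, 0.2711, 0.2964]
ee_rot: [-2.007, -2.416, 0.001]
force: [0.7, 0.0, -6.7]
width: 0.075
clock: 12.35
position: [0.5988, 0.2712, 0.2947]
ee_rot: [2.007, 2.416, 0.002]
force: [-2.7, -1.4, 2.2]
width: 0.078
```

```bash
python3 snap.py g scene 250 30 180 150 4; python3 -m creep '[[[0,0,0,0,0,0,-0.8],[0,0,0,0,0,0,-0.6],[0,0,0,0,0,0,-0.4],[0,0,0,0,0,0,-0.2],[0,0,0,0,0,0,0]]]'
```

```text
clock: 12.9
position: [0.5986, 0.2712, 0.2937]
ee_rot: [2.007, 2.416, 0.0]
force: [-0.2, -0.2, -0.2]
width: 0.4
```

View pics/g_scene.png

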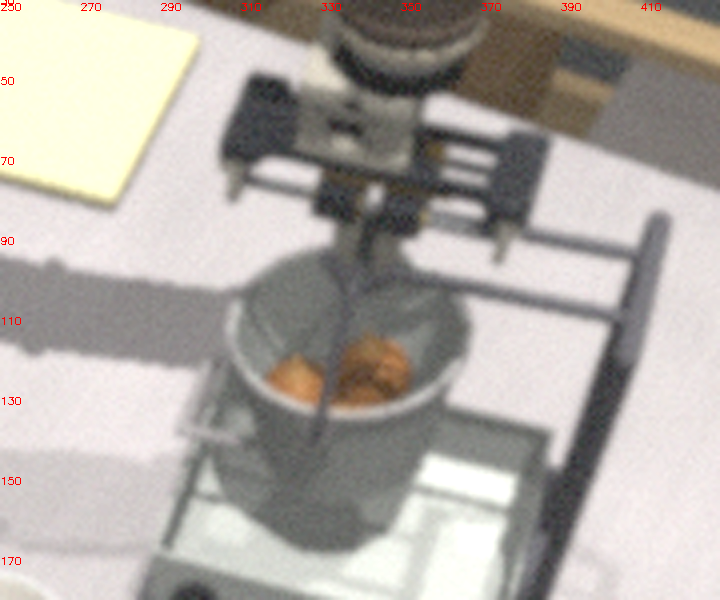

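```bash
python3 -m creep '[[[0,0,0.8,0,0,0,0],[0,0,2.5,0,0,0,0],[0,0,5,0,0,0,0],[0,0,9,0,0,0,0],[0,0,12,0,0,0,0]]]'; python3 snap.py h scene 250 30 180 150 4 top 60 90 180 175 3
```

```text
clock: 13.4
position: [0.5986, 0.2711, 0.4167]
ee_rot: [2.007, 2.416, 0.003]
force: [0.2, 0.2, -0.1]
width: 0.496
```

View pics/h_scene.png

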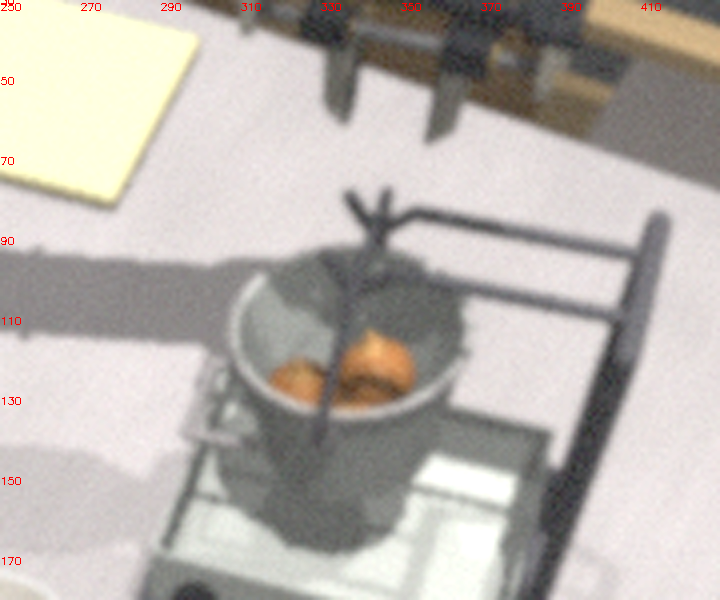

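View pics/h_top.png

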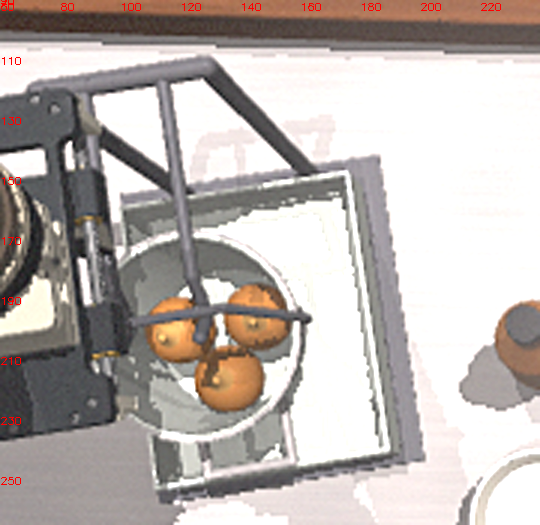

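```bash
cat > ovh.py <<'E'
import sys,cv2
from geo import *
# overlay of hung pail at stand offset (dx,dy) dyaw on raw
tag=sys.argv[1];dx,dy,dyaw=map(float,sys.argv[2:5]);p=np.load('p.npy');th=0
q=np.r_[body(p[:3],[[dx,dy,0]])[0,:2],p[2]+dyaw]
for n,(x0,y0,w,h),k in(('scene',(250,30,180,150),4),('top',(60,90,180,175),3)):
    try: im=cv2.imread(f"pics/{tag}_{n}_raw.png")
    except: continue
    if im is None: continue
    c=cv2.convertScaleAbs(cv2.resize(im[y0:y0+h,x0:x0+w],None,fx=k,fy=k,interpolation=cv2.INTER_CUBIC),alpha=1.5,beta=10)
    kk=p[7] if n=='top' else p[8]
    def L(P,col,cl=False):
        P=np.array(P,float);P[:,2]+=.113
        u=(proj(n,body(q,P),kk)-[x0,y0]+.5)*k;cv2.polylines(c,[np.round(u).astype(int)],cl,col,1,cv2.LINE_AA)
    a=np.linspace(0,2*np.pi,60)
    for r,z in((.08,.11),(.062,0)): L(np.c_[r*np.cos(a),r*np.sin(a),0*a+z],(0,255,0),True)
    L(bailpts(0)[[2,0,1,3]],(0,0,255))
    L([[-.06,.036,.015],[-.112,.036,.015],[-.112,-.036,.015],[-.06,-.036,.015]],(255,0,0))
    cv2.imwrite(f"pics/{tag}_{n}_ov.png",c)
E
python3 ovh.py h 0 0 0
```

```text
(no output)
```

View pics/h_top_ov.png

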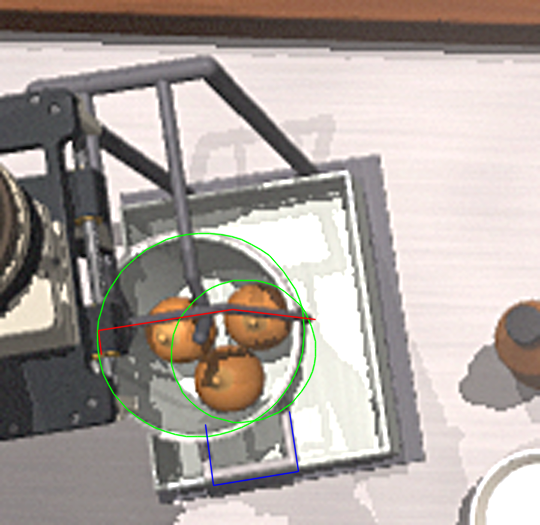

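View pics/h_scene_ov.png

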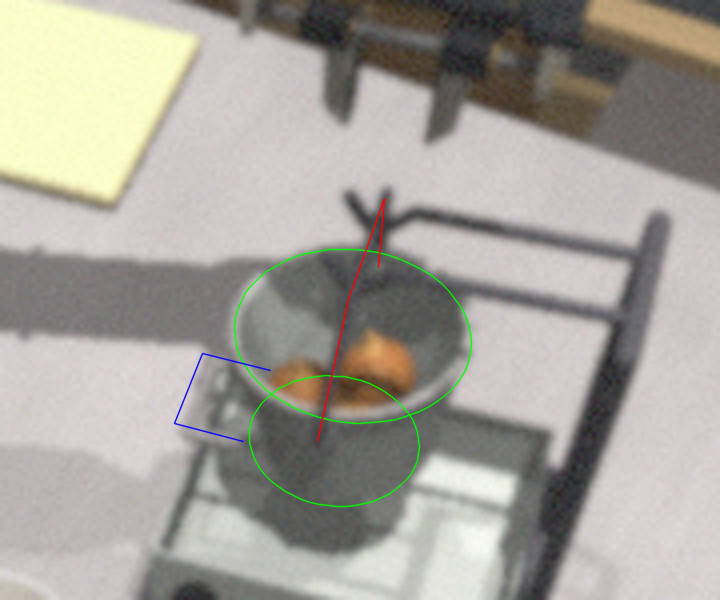

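```bash
python3 -m creep '[[[-4,-0.8,0,0,0,0,-0.2],[-8,-1.5,0,0,0,0,-0.2],[-12,-2.3,0,1.2,-6.5,0,-0.2],[-15,-3,-0.5,2.5,-13,0,-0.2],[-18,-3.4,-1,3.8,-20,0,-0.2]]]'; python3 -m creep '[[[0,0,-3,1.2,-6.5,0,-0.2],[0,0,-6,2.4,-13,0,-0.2],[0,0,-9,3.6,-19,0,-0.2],[0,0,-12,4.5,-24.2,0,-0.2],[0,0,-14,4.5,-24.2,0,-0.2]]]'; python3 -c "
from cell import arm;s=arm.observe();print(s['position'],s['joints']);import numpy as np
from scipy.spatial.transform import Rotation as R
print(R.from_rotvec(s['ee_rot']).as_matrix())"; python3 snap.py i scene 200 30 200 150 4
```

```text
clock: 14.0
position: [0.4175, 0.2368, 0.4041]
ee_rot: [1.844, 2.22, 0.409]
force: [-0.4, 0.9, 0.4]
width: 0.394
clock: 14.5
position: [0.4242, 0.2318, 0.2871]
ee_rot: [1.633, 1.938, 0.763]
force: [1.8, -0.1, 0.3]
width: 0.402
[0.42418074 0.23184638 0.28712344] [-0.81972621 -0.08982934 -0.17985861  2.38882864  1.12568831  0.59526552
 -1.72538967]
[[-0.16427781  0.71234724  0.68232998]
 [ 0.98631548  0.12840434  0.10341224]
 [-0.01394871  0.68998096 -0.7236931 ]]
```

View pics/i_scene.png

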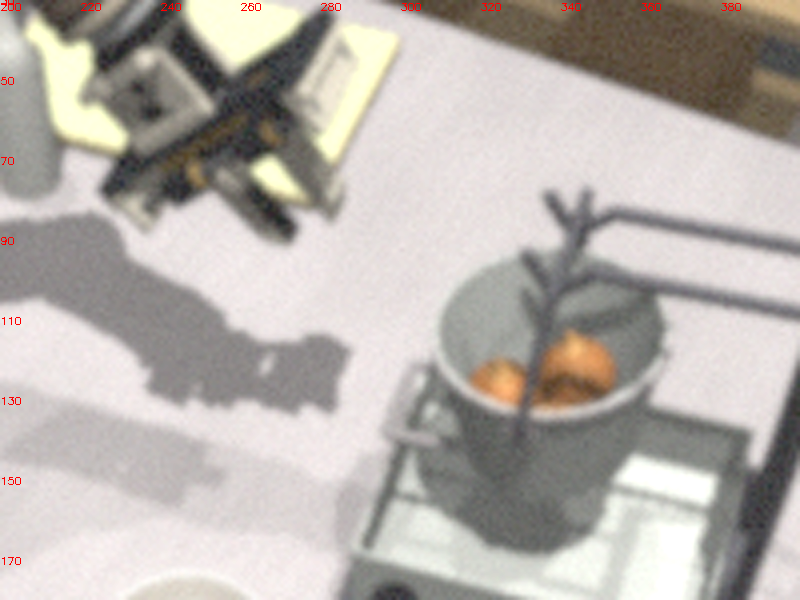

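```bash
python3 -m creep '[[[0.4,0.2,-2,0,0,0,-0.2],[0.8,0.5,-4,0,0,0,-0.2],[1.2,0.7,-6,0,0,0,-0.2],[1.6,0.9,-8,0,0,0,-0.2],[1.8,0.9,-9,0,0,0,-0.2]]]'; python3 -c "
from cell import arm;s=arm.observe();print(s['position'],s['joints']);import numpy as np
from scipy.spatial.transform import Rotation as R
print(R.from_rotvec(s['ee_rot']).as_matrix())"
```

```text
clock: 15.05
position: [0.4433, 0.2408, 0.1965]
ee_rot: [1.634, 1.939, 0.756]
force: [-0.1, -0.3, 0.4]
width: 0.402
[0.44325409 0.24081059 0.19654689] [-0.81504045  0.13956361 -0.17679457  2.48331082  1.64778338  0.56244794
 -2.30697522]
[[-0.16280904  0.71465953  0.68026096]
 [ 0.98651046  0.12981548  0.09972489]
 [-0.01703905  0.68732066 -0.72615424]]
```

```bash
python3 -m creep '[[[-0.8,-0.1,-0.8,0,0,0,-0.2],[-0.2,0.1,-1.8,0,0,0,-0.2],[0.5,0.2,-2.5,0,0,0,-0.2],[1.3,0.3,-3.2,0,0,0,-0.2],[1.3,0.3,-3.2,0,0,0,-0.2]]]'; python3 -c "
from cell import arm;s=arm.observe();print(s['position'],s['joints'])";  python3 snap.py j scene 220 60 180 140 4 top 80 170 150 120 4
```

```text
clock: 15.55
position: [0.457, 0.2437, 0.1654]
ee_rot: [1.634, 1.937, 0.757]
force: [0.2, -0.2, -0.4]
width: 0.402
[0.45699942 0.24369479 0.1654114 ] [-0.78602979  0.23860859 -0.18350932  2.4950688   1.84298425  0.58781454
 -2.5027504 ]
```

View pics/j_scene.png

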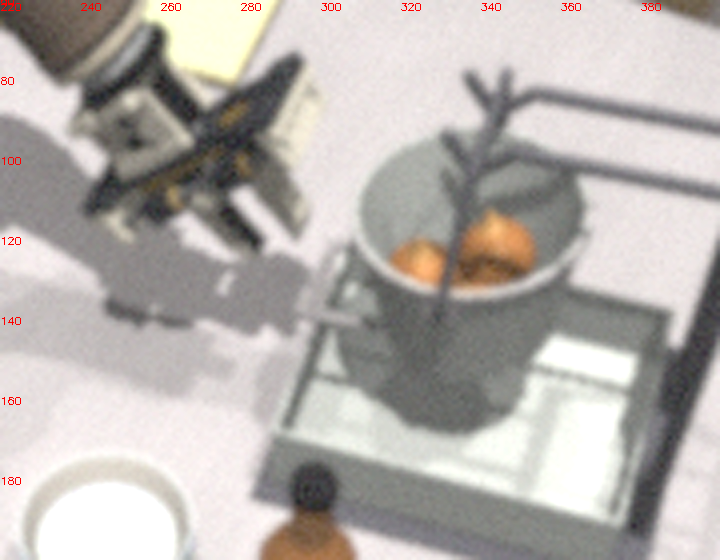

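View pics/j_top.png

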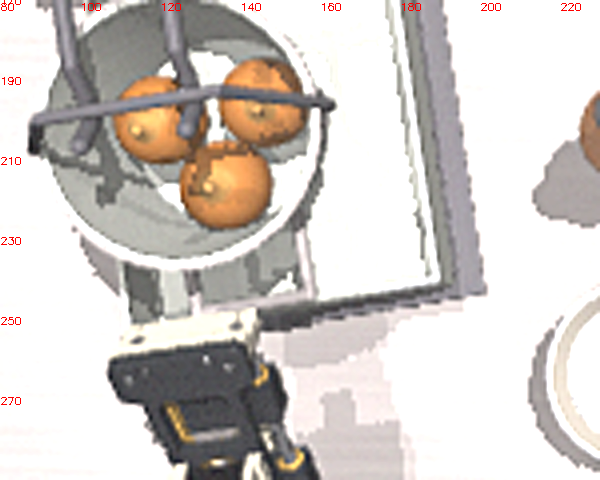

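```bash
python3 -m creep '[[[-1.2,-0.2,1.4,-5.4,-0.8,5.8,-0.2],[-2.2,-0.3,2.6,-10.8,-1.6,11.6,-0.2],[-2.6,-0.4,3.2,-16.2,-2.4,17.4,-0.2],[-2.6,-0.4,3.2,-21.6,-3.2,23.2,-0.2],[-2.6,-0.4,3.2,-27,-4,29,-0.2]]]'; python3 -c "
from cell import arm;s=arm.observe();print(s['position'],s['joints'])"
```

```text
clock: 16.15
position: [0.4295, 0.2402, 0.1985]
ee_rot: [0.834, 2.288, 0.468]
force: [0.6, 0.0, -0.1]
width: 0.4
[0.42954833 0.24019209 0.19854316] [-0.87535792  0.11645625 -0.14877081  2.5052008   1.62268173  0.56958292
 -1.61334762]
```

Right direction. Continue the half turn.

```bash
for i in 1; do python3 -m creep '[[[0,0,0,-5.4,-0.8,5.8,-0.2],[0,0,0,-10.8,-1.6,11.6,-0.2],[0,0,0,-16.2,-2.4,17.4,-0.2],[0,0,0,-21.6,-3.2,23.2,-0.2],[0,0,0,-27,-4,29,-0.2]]]'; python3 -m creep '[[[0,0,0,-5.4,-0.8,5.8,-0.2],[0,0,0,-10.8,-1.6,11.6,-0.2],[0,0,0,-16.2,-2.4,17.4,-0.2],[0,0,0,-21.6,-3.2,23.2,-0.2],[0,0,0,-27,-4,29,-0.2]]]'; python3 -m creep '[[[0,0,0,-5.4,-0.8,5.8,-0.2],[0,0,0,-10.8,-1.6,11.6,-0.2],[0,0,0,-16.2,-2.4,17.4,-0.2],[0,0,0,-21.6,-3.2,23.2,-0.2],[0,0,0,-27,-4,29,-0.2]]]';done; cat > st.py <<'E'
from cell import arm;s=arm.observe();import numpy as np
np.set_printoptions(precision=3,suppress=True)
from scipy.spatial.transform import Rotation as R
print(s['position'],s['joints']);print(R.from_rotvec(s['ee_rot']).as_matrix())
E
python3 st.py
```

```text
clock: 16.65
position: [0.4296, 0.24, 0.1981]
ee_rot: [0.004, 2.391, 0.147]
force: [0.9, 0.3, 0.2]
width: 0.402
clock: 17.15
position: [0.4296, 0.24, 0.1981]
ee_rot: [-0.812, 2.255, -0.182]
force: [0.3, 0.0, -0.3]
width: 0.396
clock: 17.65
position: [0.4296, 0.24, 0.1981]
ee_rot: [-1.566, 1.887, -0.5]
force: [0.1, 0.3, 0.9]
width: 0.399
[0.43  0.24  0.198] [-0.931  0.112 -0.085  2.504  1.605  0.556  0.492]
[[-0.097 -0.731  0.675]
 [-0.97   0.222  0.101]
 [-0.224 -0.645 -0.731]]
```

```bash
cat > want.py <<'E'
import sys
from cell import arm;s=arm.observe();import numpy as np
np.set_printoptions(precision=3,suppress=True)
from scipy.spatial.transform import Rotation as R
p=np.load('p.npy');yaw=p[2]
def target(tilt,sx,sy,z):
    t=np.radians(tilt);u=np.array([np.cos(yaw),np.sin(yaw),0]);v=np.array([-np.sin(yaw),np.cos(yaw),0])
    zz=np.sin(t)*u-np.cos(t)*np.array([0,0,1]);x=-v;y=np.cross(zz,x)
    return np.r_[p[:2],0]+sx*u+sy*v+[0,0,z],np.c_[x,y,zz]
if __name__=="__main__":
    P,Rt=target(*map(float,sys.argv[1:5]))
    print('shift cm',(P-s['position'])*100,'turn deg',np.degrees((R.from_matrix(Rt)*R.from_rotvec(s['ee_rot']).inv()).as_rotvec()),'P',P)
E
python3 want.py 45 -.115 0 .133; python3 want.py 45 -.150 0 .168
```

```text
shift cm [ 5.616  0.99  -6.51 ] turn deg [-12.82   -4.118  15.881] P [0.486 0.25  0.133]
shift cm [ 2.176  0.344 -3.01 ] turn deg [-12.82   -4.118  15.881] P [0.451 0.243 0.168]
```

```bash
python3 -m creep '[[[0,0,0,-4.3,-1.4,5.3,-0.2],[0.5,0.1,-0.7,-8.5,-2.7,10.6,-0.2],[1.2,0.2,-1.7,-12.8,-4.1,15.9,-0.2],[2.2,0.3,-3,-12.8,-4.1,15.9,-0.2],[2.2,0.3,-3,-12.8,-4.1,15.9,-0.2]]]'; python3 st.py;python3 want.py 45 -.115 0 .133;python3 snap.py k scene 220 60 180 140 4 top 80 170 150 120 4
```

```text
clock: 18.15
position: [0.4521, 0.2426, 0.1669]
ee_rot: [-1.889, 1.576, -0.649]
force: [-0.1, -0.7, 0.5]
width: 0.397
[0.452 0.243 0.167] [-0.872  0.229 -0.087  2.538  1.97   0.583  0.507]
[[ 0.18  -0.697  0.694]
 [-0.984 -0.126  0.129]
 [-0.003 -0.706 -0.708]]
shift cm [ 3.36   0.731 -3.394] turn deg [-0.145 -0.099  0.273] P [0.486 0.25  0.133]
```

View pics/k_scene.png

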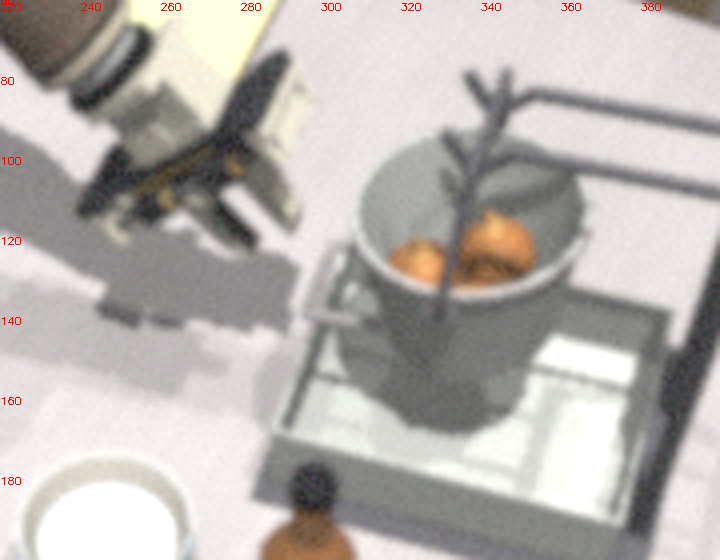

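View pics/k_top.png

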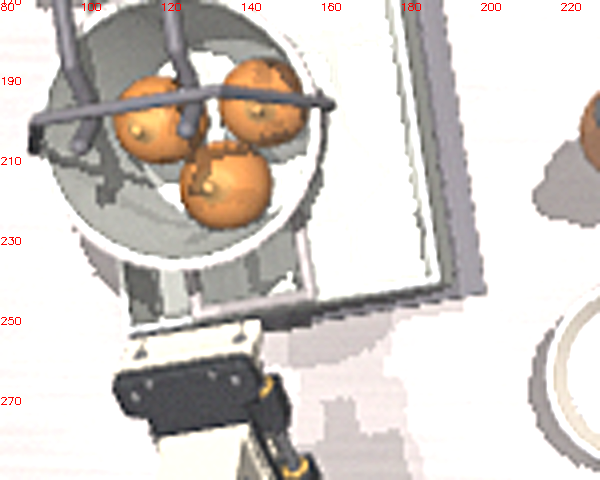

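```bash
python3 - <<'E'
from geo import *
np.set_printoptions(precision=4,suppress=True)
p=np.load('p.npy')
c,s=np.cos(p[2]),np.sin(p[2])
for a,b in(((157.5,244.5),(295.5,138)),((158,245),(294.5,138.5)),((163.3,195.8),(327.5,137))):
    P,e=tri(a,b);d=P[:2]-p[:2];print(P,e,'stand',c*d[0]+s*d[1],-s*d[0]+c*d[1])
E
```

```text
[0.5007 0.2227 0.1117] 0.00016203275377933585 stand -0.1052930062364675 -0.029518468292822533
[0.499  0.2213 0.1101] 0.001534892308374053 stand -0.10727939814954332 -0.030522587325622647
[0.6117 0.1865 0.2165] 0.003471854485169628 stand -0.002881237256335793 -0.0856279188385592
```

```bash
python3 want.py 47 -.112 .003 .122; python3 -m creep '[[[1,0.2,-1.2,0.2,-1,0.2,-0.2],[1.8,0.4,-2.2,0.3,-2,0.2,-0.2],[1.8,0.4,-2.2,0.3,-2,0.2,-0.2]]]'; python3 st.py;python3 want.py 47 -.112 .003 .122
```

```text
shift cm [ 3.649  1.081 -4.574] turn deg [ 0.171 -2.05   0.283] P [0.488 0.253 0.122]
clock: 18.55
position: [0.4698, 0.2469, 0.1452]
ee_rot: [-1.866, 1.55, -0.672]
force: [-0.3, 0.1, 0.5]
width: 0.401
[0.47  0.247 0.145] [-0.821  0.331 -0.127  2.548  2.145  0.68   0.335]
[[ 0.184 -0.671  0.718]
 [-0.983 -0.124  0.136]
 [-0.002 -0.731 -0.682]]
shift cm [ 1.833  0.651 -2.318] turn deg [-0.102 -0.047  0.046] P [0.488 0.253 0.122]
```

```bash
python3 -m creep '[[[0.6,0.2,-0.9,0,0,0,-0.2],[1.2,0.4,-1.6,0,0,0,-0.2],[1.8,0.6,-2.3,0,0,0,-0.2],[1.8,0.6,-2.3,0,0,0,-0.2]]]'; python3 st.py;python3 want.py 47 -.112 .003 .122;python3 snap.py l scene 220 60 180 140 4 top 80 170 150 120 4
```

```text
clock: 18.95
position: [0.4884, 0.2531, 0.1222]
ee_rot: [-1.865, 1.551, -0.671]
force: [-0.4, -0.9, 0.6]
width: 0.4
[0.488 0.253 0.122] [-0.779  0.416 -0.136  2.524  2.237  0.718  0.265]
[[ 0.184 -0.671  0.718]
 [-0.983 -0.124  0.136]
 [-0.002 -0.731 -0.682]]
shift cm [-0.025  0.03  -0.016] turn deg [-0.136 -0.043  0.054] P [0.488 0.253 0.122]
```

View pics/l_scene.png

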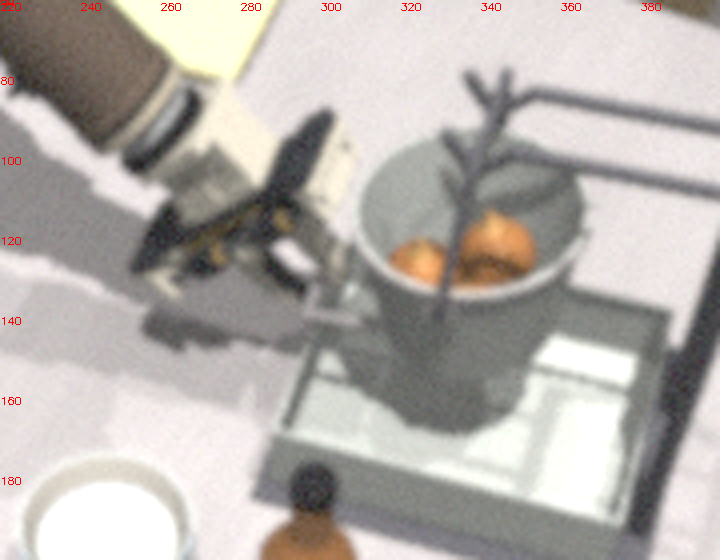

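View pics/l_top.png

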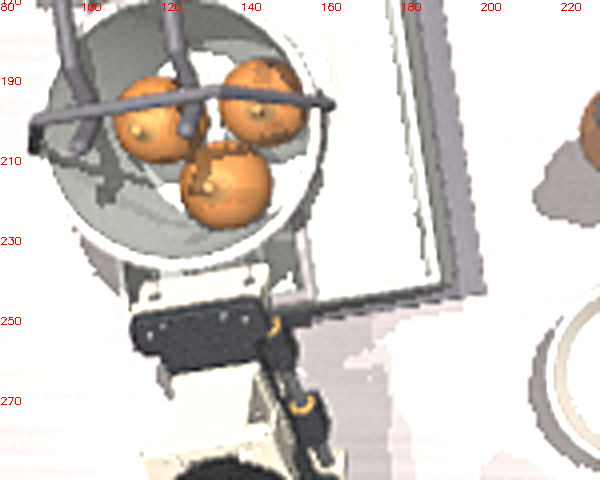

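```bash
python3 -m creep '[[[0,0,0,0,0,0,-0.5],[0,0,0,0,0,0,-0.8],[0,0,0,0,0,0,-1],[0,0,0,0,0,0,-1],[0,0,0,0,0,0,-1]]]' 15;python3 -m creep '[[[0,0,0,0,0,0,-1],[0,0,0,0,0,0,-1]]]' 15; python3 snap.py m scene 220 60 180 140 4 
```

```text
clock: 19.55
position: [0.4879, 0.253, 0.1226]
ee_rot: [-1.865, 1.55, -0.671]
force: [-0.4, 0.9, 0.5]
width: 0.089
clock: 19.75
position: [0.4879, 0.2531, 0.1225]
ee_rot: [-1.865, 1.55, -0.671]
force: [1.6, -0.1, 0.9]
width: 0.094
```

View pics/m_scene.png

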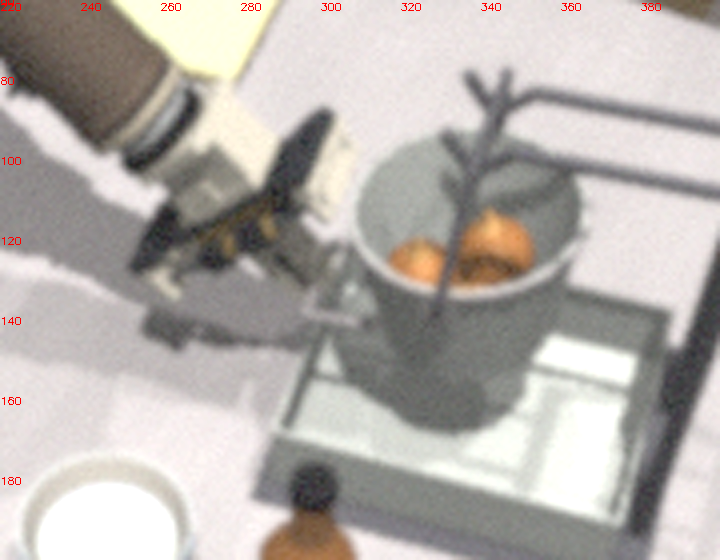

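```bash
cat > arc.py <<'E'
import sys
import numpy as np
from scipy.spatial.transform import Rotation as R
p=np.load('p.npy');yaw=p[2];u=np.array([np.cos(yaw),np.sin(yaw),0]);v=np.array([-np.sin(yaw),np.cos(yaw),0]);k=np.array([0,0,1.])
np.set_printoptions(precision=2,suppress=True)
d=.009;C=np.array([0,.205]);b0=np.array([-.106,.116])-C
def tcp(D,fr=.3,t0=47):
    a=np.radians(D);c,s=np.cos(a),np.sin(a);b=C+[b0[0]*c+b0[1]*s,-b0[0]*s+b0[1]*c]
    t=np.radians(t0-fr*D);zz=np.array([np.sin(t),-np.cos(t)])
    q=b-d*zz;return np.r_[p[:2],0]+q[0]*u+.003*v+q[1]*k
def table(a0,a1,n,fr=.3):
    P0=tcp(a0,fr)
    for i in range(1,n+1):
        D=a0+(a1-a0)*i/n
        print(np.round((tcp(D,fr)-P0)*100,2).tolist(),np.round(v*fr*(D-a0),1).tolist(),'abs',np.round(tcp(D,fr),4))
if __name__=="__main__":
    for a in range(0,120,20): print(a);table(a,a+20,5)
E
python3 arc.py
```

```text
0
[-0.57, -0.11, 0.77] [-0.2, 1.2, 0.0] abs [0.48 0.25 0.13]
[-1.09, -0.2, 1.59] [-0.4, 2.4, 0.0] abs [0.48 0.25 0.14]
[-1.55, -0.29, 2.44] [-0.7, 3.5, 0.0] abs [0.47 0.25 0.15]
[-1.95, -0.37, 3.32] [-0.9, 4.7, 0.0] abs [0.47 0.25 0.16]
[-2.3, -0.43, 4.23] [-1.1, 5.9, 0.0] abs [0.46 0.25 0.16]
20
[-0.28, -0.05, 0.93] [-0.2, 1.2, 0.0] abs [0.46 0.25 0.17]
[-0.5, -0.09, 1.88] [-0.4, 2.4, 0.0] abs [0.46 0.25 0.18]
[-0.65, -0.12, 2.84] [-0.7, 3.5, 0.0] abs [0.46 0.25 0.19]
[-0.73, -0.14, 3.82] [-0.9, 4.7, 0.0] abs [0.46 0.25 0.2 ]
[-0.75, -0.14, 4.79] [-1.1, 5.9, 0.0] abs [0.46 0.25 0.21]
40
[0.05, 0.01, 0.98] [-0.2, 1.2, 0.0] abs [0.46 0.25 0.22]
[0.16, 0.03, 1.95] [-0.4, 2.4, 0.0] abs [0.46 0.25 0.23]
[0.34, 0.06, 2.91] [-0.7, 3.5, 0.0] abs [0.46 0.25 0.24]
[0.59, 0.11, 3.86] [-0.9, 4.7, 0.0] abs [0.46 0.25 0.25]
[0.9, 0.17, 4.78] [-1.1, 5.9, 0.0] abs [0.47 0.25 0.26]
60
[0.37, 0.07, 0.9] [-0.2, 1.2, 0.0] abs [0.47 0.25 0.27]
[0.8, 0.15, 1.78] [-0.4, 2.4, 0.0] abs [0.47 0.25 0.28]
[1.3, 0.24, 2.63] [-0.7, 3.5, 0.0] abs [0.48 0.25 0.29]
[1.84, 0.35, 3.44] [-0.9, 4.7, 0.0] abs [0.48 0.25 0.29]
[2.44, 0.46, 4.2] [-1.1, 5.9, 0.0] abs [0.49 0.25 0.3 ]
80
[0.65, 0.12, 0.73] [-0.2, 1.2, 0.0] abs [0.5  0.26 0.31]
[1.35, 0.25, 1.4] [-0.4, 2.4, 0.0] abs [0.5  0.26 0.32]
[2.1, 0.39, 2.03] [-0.7, 3.5, 0.0] abs [0.51 0.26 0.32]
[2.88, 0.54, 2.61] [-0.9, 4.7, 0.0] abs [0.52 0.26 0.33]
[3.7, 0.7, 3.12] [-1.1, 5.9, 0.0] abs [0.53 0.26 0.33]
100
[0.86, 0.16, 0.46] [-0.2, 1.2, 0.0] abs [0.54 0.26 0.34]
[1.74, 0.33, 0.86] [-0.4, 2.4, 0.0] abs [0.55 0.26 0.34]
[2.65, 0.5, 1.19] [-0.7, 3.5, 0.0] abs [0.55 0.27 0.35]
[3.58, 0.67, 1.46] [-0.9, 4.7, 0.0] abs [0.56 0.27 0.35]
[4.53, 0.85, 1.67] [-1.1, 5.9, 0.0] abs [0.57 0.27 0.35]
```

```bash
python3 -m creep '[[[-0.57,-0.11,0.77,-0.2,1.2,0,-1],[-1.09,-0.2,1.59,-0.4,2.4,0,-1],[-1.55,-0.29,2.44,-0.7,3.5,0,-1],[-1.95,-0.37,3.32,-0.9,4.7,0,-1],[-2.3,-0.43,4.23,-1.1,5.9,0,-1]]]' 20; python3 st.py; python3 snap.py n scene 220 50 180 140 4
```

```text
clock: 20.3
position: [0.4638, 0.2484, 0.1644]
ee_rot: [-1.943, 1.614, -0.597]
force: [-0.1, -0.5, -3.2]
width: 0.093
[0.464 0.248 0.164] [-0.879  0.22  -0.004  2.469  1.853  0.451  0.693]
[[ 0.185 -0.744  0.642]
 [-0.983 -0.138  0.123]
 [-0.003 -0.654 -0.757]]
```

View pics/n_scene.png

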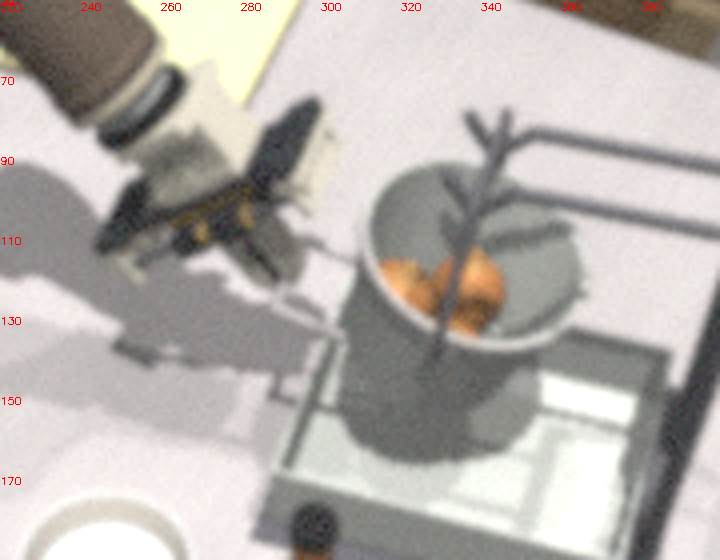

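```bash
python3 -m creep '[[[-0.28,-0.05,0.93,-0.2,1.2,0,-1],[-0.5,-0.09,1.88,-0.4,2.4,0,-1],[-0.65,-0.12,2.84,-0.7,3.5,0,-1],[-0.73,-0.14,3.82,-0.9,4.7,0,-1],[-0.75,-0.14,4.79,-1.1,5.9,0,-1]]]' 20; python3 -m creep '[[[0.05,0.01,0.98,-0.2,1.2,0,-1],[0.16,0.03,1.95,-0.4,2.4,0,-1],[0.34,0.06,2.91,-0.7,3.5,0,-1],[0.59,0.11,3.86,-0.9,4.7,0,-1],[0.9,0.17,4.78,-1.1,5.9,0,-1]]]'; python3 st.py; python3 snap.py o scene 220 30 180 140 4
```

```text
clock: 20.85
position: [0.4565, 0.2468, 0.212]
ee_rot: [-2.018, 1.677, -0.524]
force: [0.2, 0.3, -2.8]
width: 0.087
clock: 21.35
position: [0.4654, 0.248, 0.2593]
ee_rot: [-2.092, 1.739, -0.445]
force: [-0.1, 1.7, -3.4]
width: 0.09
[0.465 0.248 0.259] [-0.821  0.042  0.05   2.183  0.53   0.551  2.149]
[[ 0.183 -0.862  0.473]
 [-0.983 -0.16   0.089]
 [-0.001 -0.481 -0.876]]
```

View pics/o_scene.png

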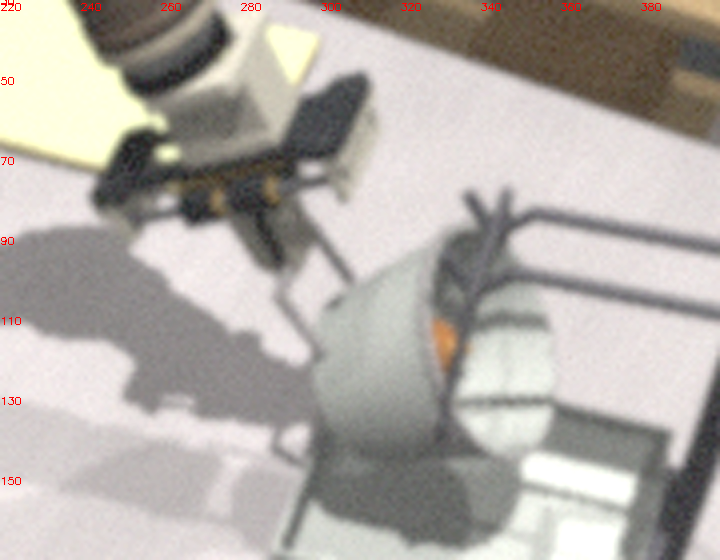

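```bash
python3 -c "
from arc import *
for a,b,n in((60,76,4),(76,88,4),(88,100,4),(100,112,4)): print(a);table(a,b,n,0)"; python3 -m creep '[[[0.37,0.07,0.9,0,0,0,-1],[0.8,0.15,1.78,0,0,0,-1]]]'; python3 st.py
```

```text
60
[0.36, 0.07, 0.9] [-0.0, 0.0, 0.0] abs [0.47 0.25 0.27]
[0.77, 0.14, 1.76] [-0.0, 0.0, 0.0] abs [0.47 0.25 0.28]
[1.25, 0.23, 2.6] [-0.0, 0.0, 0.0] abs [0.48 0.25 0.28]
[1.78, 0.33, 3.4] [-0.0, 0.0, 0.0] abs [0.48 0.25 0.29]
76
[0.43, 0.08, 0.58] [-0.0, 0.0, 0.0] abs [0.49 0.25 0.3 ]
[0.9, 0.17, 1.13] [-0.0, 0.0, 0.0] abs [0.49 0.25 0.3 ]
[1.39, 0.26, 1.65] [-0.0, 0.0, 0.0] abs [0.5  0.25 0.31]
[1.9, 0.36, 2.15] [-0.0, 0.0, 0.0] abs [0.5  0.26 0.31]
88
[0.54, 0.1, 0.47] [-0.0, 0.0, 0.0] abs [0.51 0.26 0.32]
[1.11, 0.21, 0.91] [-0.0, 0.0, 0.0] abs [0.51 0.26 0.32]
[1.69, 0.32, 1.32] [-0.0, 0.0, 0.0] abs [0.52 0.26 0.33]
[2.3, 0.43, 1.7] [-0.0, 0.0, 0.0] abs [0.52 0.26 0.33]
100
[0.63, 0.12, 0.35] [-0.0, 0.0, 0.0] abs [0.53 0.26 0.33]
[1.27, 0.24, 0.66] [-0.0, 0.0, 0.0] abs [0.54 0.26 0.34]
[1.93, 0.36, 0.94] [-0.0, 0.0, 0.0] abs [0.54 0.26 0.34]
[2.6, 0.49, 1.18] [-0.0, 0.0, 0.0] abs [0.55 0.27 0.34]
clock: 21.6
position: [0.4735, 0.2494, 0.2767]
ee_rot: [-2.091, 1.739, -0.447]
force: [-1.1, 0.8, -2.7]
width: 0.088
[0.473 0.249 0.277] [-0.814  0.033  0.053  2.143  0.49   0.59   2.206]
[[ 0.182 -0.861  0.474]
 [-0.983 -0.16   0.088]
 [-0.    -0.482 -0.876]]
```

```bash
python3 -m creep '[[[0.48,0.08,0.84,0,0,0,-1],[1.0,0.18,1.64,0,0,0,-1],[1.44,0.26,2.22,0,0,0,-1],[1.91,0.35,2.77,0,0,0,-1]]]'; python3 st.py; python3 snap.py q scene 220 30 180 140 4
```

```text
clock: 22.0
position: [0.4936, 0.2537, 0.3059]
ee_rot: [-2.089, 1.737, -0.446]
force: [-0.2, 0.5, -5.6]
width: 0.09
[0.494 0.254 0.306] [-0.798  0.032  0.067  2.064  0.424  0.648  2.304]
[[ 0.183 -0.861  0.475]
 [-0.983 -0.159  0.091]
 [-0.002 -0.484 -0.875]]
```

View pics/q_scene.png

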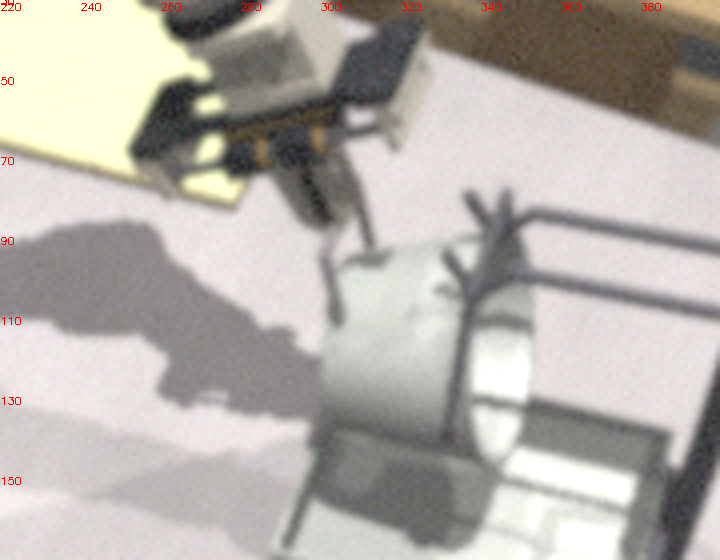

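```bash
python3 -m creep '[[[0.51,0.1,0.5,0,0,0,-1],[1.05,0.2,0.97,0,0,0,-1],[1.62,0.31,1.41,0,0,0,-1],[2.2,0.42,1.82,0,0,0,-1]]]'; python3 st.py; python3 snap.py r scene 220 30 180 140 4
```

```text
clock: 22.45
position: [0.5158, 0.2582, 0.3244]
ee_rot: [-2.089, 1.737, -0.445]
force: [0.1, 0.8, -4.7]
width: 0.087
[0.516 0.258 0.324] [-0.782  0.051  0.081  1.995  0.379  0.682  2.377]
[[ 0.183 -0.86   0.476]
 [-0.983 -0.159  0.091]
 [-0.003 -0.484 -0.875]]
```

View pics/r_scene.png

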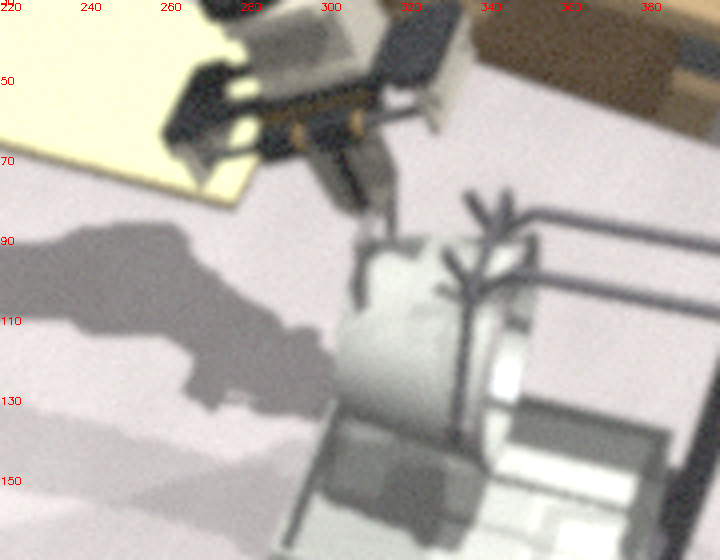

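```bash
python3 -m creep '[[[0.46,0.09,0.28,0,0,0,-1],[1.1,0.2,0.62,0,0,0,-1],[1.75,0.33,0.92,0,0,0,-1],[1.75,0.33,0.92,0,0,0,-1]]]'; python3 st.py; python3 snap.py s scene 220 30 180 140 4
```

```text
clock: 22.9
position: [0.5341, 0.2617, 0.3342]
ee_rot: [-2.087, 1.736, -0.446]
force: [1.2, 0.5, -5.3]
width: 0.081
[0.534 0.262 0.334] [-0.769  0.072  0.091  1.948  0.353  0.698  2.422]
[[ 0.183 -0.86   0.477]
 [-0.983 -0.158  0.092]
 [-0.004 -0.486 -0.874]]
```

View pics/s_scene.png

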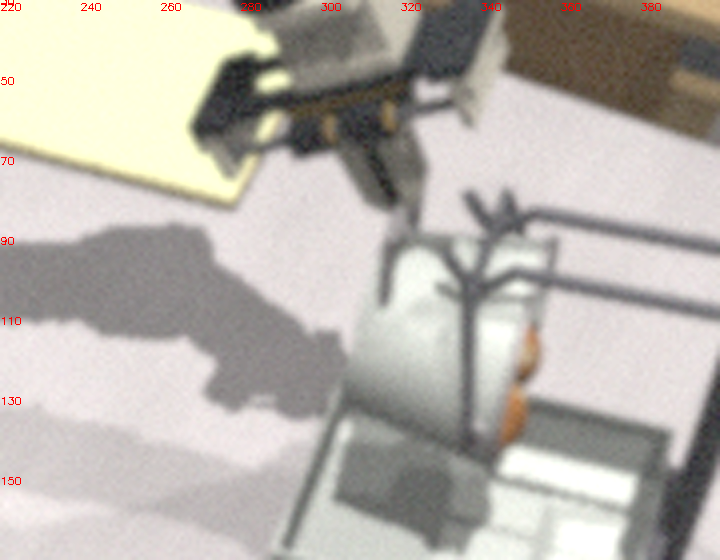

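```bash
python3 -m creep '[[[0.2,0.04,0.1,0,0,0,-1],[0.4,0.08,0.17,0,0,0,-1],[0.65,0.12,0.24,0,0,0,-1],[0.65,0.12,0.24,0,0,0,-1],[0.65,0.12,0.24,0,0,0,-1]]]'; python3 snap.py t scene 220 30 180 140 4 top 60 90 180 175 3
```

```text
clock: 23.45
position: [0.5396, 0.2628, 0.3359]
ee_rot: [-2.088, 1.736, -0.445]
force: [-0.5, 0.8, -1.4]
width: 0.079
```

View pics/t_scene.png

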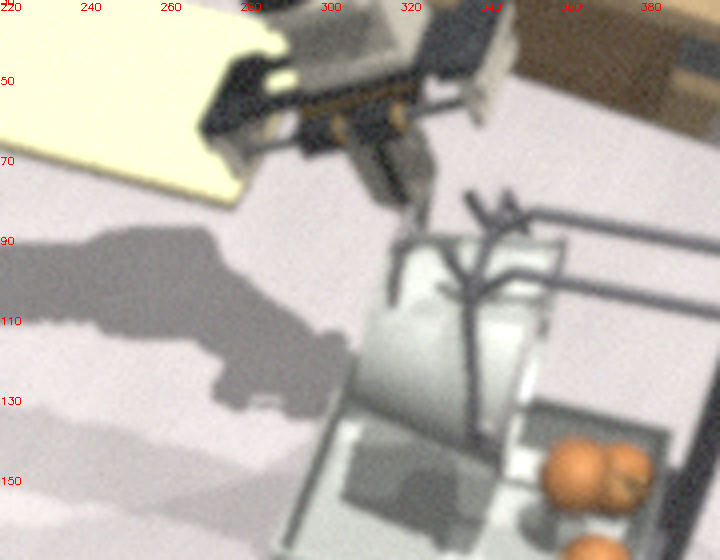

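View pics/t_top.png

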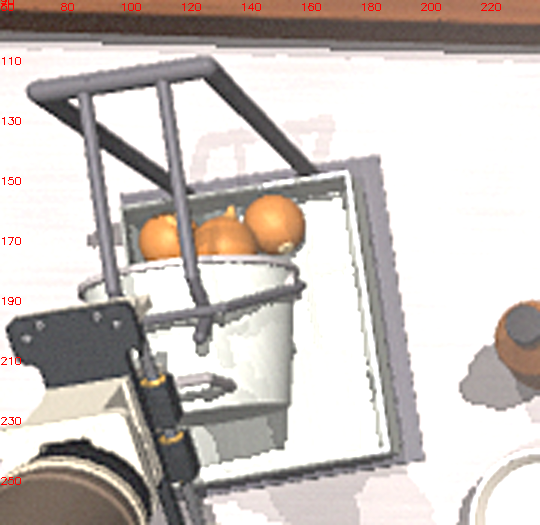

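```bash
python3 -m creep '[[[-0.4,-0.08,-0.4,0,0,0,-1],[-1.0,-0.19,-0.75,0,0,0,-1],[-1.6,-0.31,-1.08,0,0,0,-1],[-2.25,-0.42,-1.4,0,0,0,-1],[-2.8,-0.53,-1.75,0,0,0,-1]]]'; python3 -m creep '[[[-0.55,-0.1,-0.43,0,0,0,-1],[-1.1,-0.21,-0.88,0,0,0,-1],[-1.65,-0.31,-1.36,0,0,0,-1],[-2.15,-0.4,-1.87,0,0,0,-1]]]';python3 st.py; python3 snap.py u scene 220 30 180 140 4
```

```text
clock: 24.05
position: [0.5106, 0.2571, 0.3178]
ee_rot: [-2.089, 1.736, -0.445]
force: [0.7, 0.4, -1.5]
width: 0.072
clock: 24.45
position: [0.4896, 0.2533, 0.2993]
ee_rot: [-2.088, 1.736, -0.445]
force: [-0.6, 0.2, 0.3]
width: 0.015
[0.49  0.253 0.299] [-0.804  0.032  0.066  2.082  0.438  0.632  2.283]
[[ 0.183 -0.86   0.476]
 [-0.983 -0.159  0.092]
 [-0.003 -0.485 -0.875]]
```

View pics/u_scene.png

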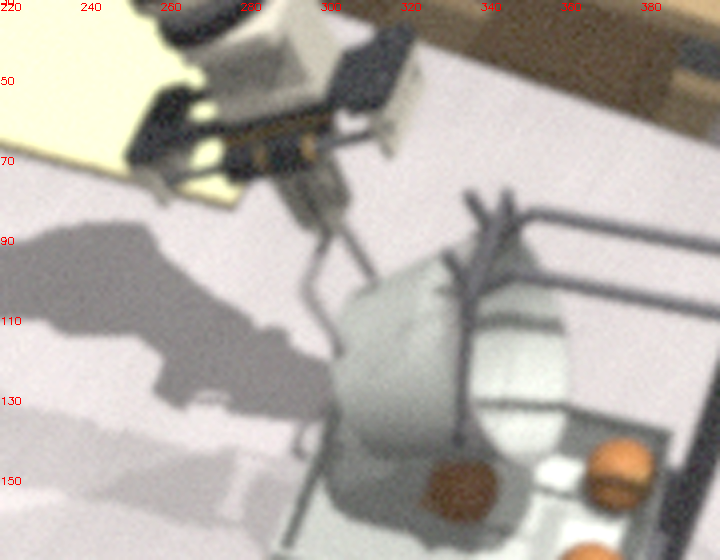

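```bash
python3 -m creep '[[[-1,0,1.5,0,0,0,-1],[-2,0,3,0,0,0,-1]]]'; python3 snap.py v scene 220 30 180 140 4
```

```text
clock: 24.7
position: [0.4697, 0.2532, 0.3296]
ee_rot: [-2.089, 1.737, -0.446]
force: [0.2, -0.5, 0.8]
width: 0.0
```

View pics/v_scene.png

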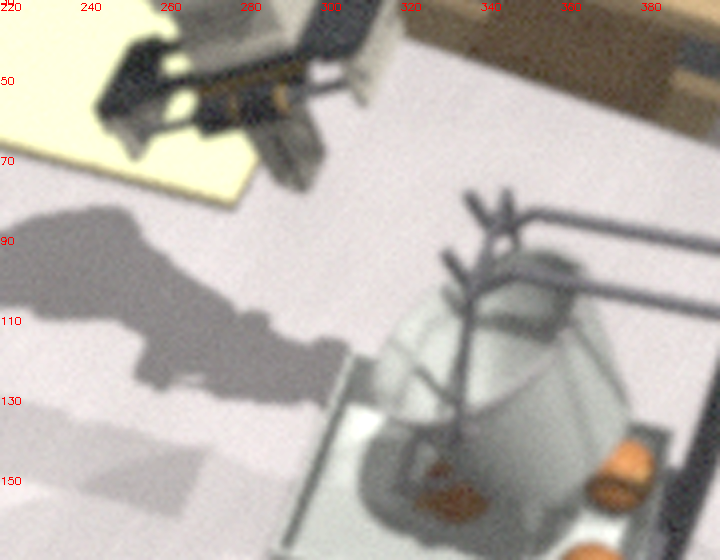

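```bash
python3 -m creep '[[[-1,0,1.5,0,0,0,-1],[-2,0,3,0,0,0,-1],[-2,0,3,0,0,0,-1],[-2,0,3,0,0,0,-1],[-2,0,3,0,0,0,-1]]]';python3 -m creep '[[[0,0,0,0,0,0,-1],[0,0,0,0,0,0,-1],[0,0,0,0,0,0,-1],[0,0,0,0,0,0,-1],[0,0,0,0,0,0,-1]]]';python3 -m creep '[[[0,0,0,0,0,0,-1],[0,0,0,0,0,0,-1],[0,0,0,0,0,0,-1],[0,0,0,0,0,0,-1],[0,0,0,0,0,0,-1]]]'; python3 snap.py w scene 250 30 180 150 4 top 60 90 180 175 3
```

```text
clock: 25.25
position: [0.4502, 0.253, 0.3586]
ee_rot: [-2.089, 1.737, -0.446]
force: [-0.4, -0.4, -0.3]
width: 0.001
clock: 25.75
position: [0.4499, 0.2534, 0.3595]
ee_rot: [-2.089, 1.736, -0.445]
force: [-0.5, 0.2, -0.9]
width: 0.005
clock: 26.25
position: [0.4499, 0.2534, 0.3595]
ee_rot: [-2.089, 1.736, -0.445]
force: [-0.2, -0.9, 0.5]
width: 0.005
```

View pics/w_scene.png

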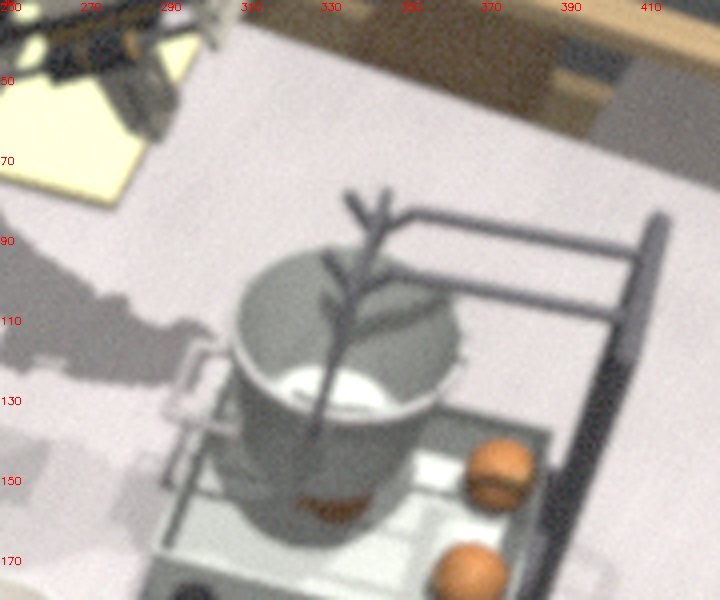

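View pics/w_top.png

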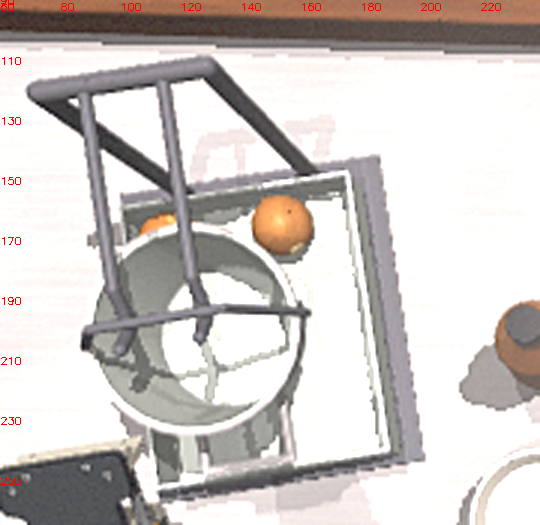

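```bash
python3 -m creep '[[[0,0,0,0,0,0,-1],[0,0,0,0,0,0,-1],[0,0,0,0,0,0,-1],[0,0,0,0,0,0,-1],[0,0,0,0,0,0,-1]]]';python3 -m creep '[[[0,0,0,0,0,0,-1],[0,0,0,0,0,0,-1],[0,0,0,0,0,0,-1],[0,0,0,0,0,0,-1],[0,0,0,0,0,0,-1]]]';python3 snap.py x1 scene 250 30 180 150 4 top 60 90 180 175 3;python3 -m creep '[[[0,0,0,0,0,0,-1],[0,0,0,0,0,0,-1],[0,0,0,0,0,0,-1]]]';python3 snap.py x2 scene 250 30 180 150 4 top 60 90 180 175 3
python3 - <<'E'
import cv2,numpy as np
from geo import *
p=np.load('p.npy');c,s=np.cos(p[2]),np.sin(p[2])
for n in('scene','top'):
    a=cv2.imread(f'pics/x1_{n}_raw.png').astype(int);b=cv2.imread(f'pics/x2_{n}_raw.png').astype(int);w=cv2.imread(f'pics/w_{n}_raw.png').astype(int)
    print(n,(abs(a-b).max(2)>40).sum(),(abs(w-b).max(2)>40).sum())
def st(P): d=P[:2]-p[:2];return np.round([c*d[0]+s*d[1]-.025,-s*d[0]+c*d[1]],3)
for uv in((375,149),(367.5,173),(334,156)): print('scene',st(onz('scene',uv,.036,p[8])))
for uv in((154.5,164.5),(113,168)): print('top',st(onz('top',uv,.036,p[7])))
E
```

```text
clock: 26.85
position: [0.4499, 0.2534, 0.3595]
ee_rot: [-2.089, 1.736, -0.445]
force: [0.1, -0.3, 0.3]
width: 0.007
clock: 27.35
position: [0.4499, 0.2534, 0.3595]
ee_rot: [-2.089, 1.736, -0.445]
force: [0.1, 0.4, -0.3]
width: 0.007
clock: 27.75
position: [0.4499, 0.2534, 0.3595]
ee_rot: [-2.089, 1.736, -0.445]
force: [0.3, -0.1, 0.4]
width: 0.005
scene 1105 83
top 2495 1912
scene [0.101 0.07 ]
scene [ 0.098 -0.028]
scene [-0.013  0.003]
top [ 0.099 -0.033]
top [0.107 0.083]
```

View pics/x2_scene.png

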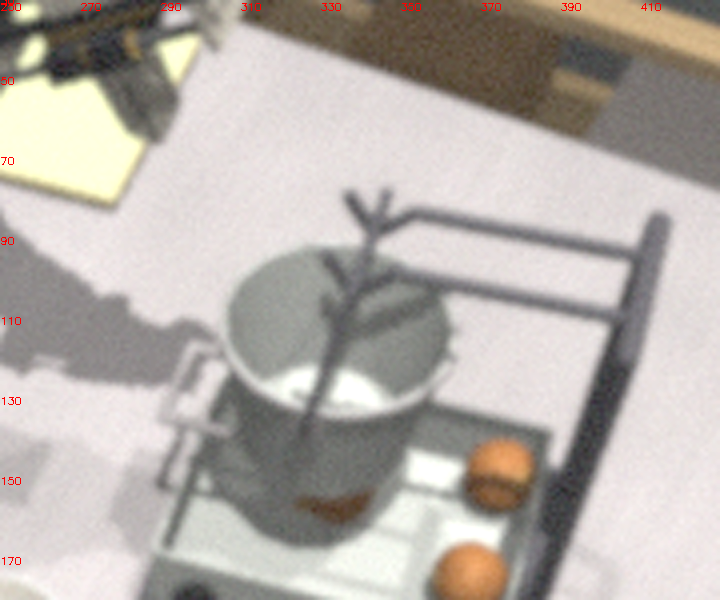

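```bash
H='x'; for i in 1 2 3 4 5 6 7 8; do python3 -m creep '[[[0,0,0,0,0,0,-1],[0,0,0,0,0,0,-1],[0,0,0,0,0,0,-1],[0,0,0,0,0,0,-1],[0,0,0,0,0,0,-1]]]' | head -1; done; python3 snap.py y1 scene 250 30 180 150 4 top 60 90 180 175 3;python3 -m creep '[[[0,0,0,0,0,0,-1],[0,0,0,0,0,0,-1]]]'|head -1;python3 snap.py y2 scene 250 30 180 150 4 top 60 90 180 175 3; python3 -m creep '[[[0,0,0,0,0,0,-1],[0,0,0,0,0,0,-1]]]'|head -1;python3 snap.py y3 scene 250 30 180 150 4 top 60 90 180 175 3
cat > diff.py <<'E'
import cv2,sys
L=sys.argv[1:]
for n in('scene','top'):
    I=[cv2.imread(f'pics/{t}_{n}_raw.png').astype(int) for t in L]
    print(n,[(abs(a-b).max(2)>40).sum() for a,b in zip(I,I[1:])])
E
python3 diff.py y1 y2 y3
```

```text
clock: 28.35
clock: 28.85
clock: 29.35
clock: 29.85
clock: 30.35
clock: 30.85
clock: 31.35
clock: 31.85
clock: 32.15
clock: 32.45
scene [np.int64(0), np.int64(0)]
top [np.int64(0), np.int64(0)]
```

```bash
python3 ovh.py y3 0 0 0; cp pics/y3_scene_raw.png pics/y3f.png; python3 - <<'E'
import cv2
for n in('scene','top'):
    a,b=[cv2.imread(f'pics/{t}_{n}_raw.png').astype(int) for t in('y1','y3')];print(abs(a-b).max(), (abs(a-b).max(2)>20).sum())
a=cv2.imread('pics/top0.png');b=cv2.imread('pics/y3_top_raw.png')
cv2.imwrite('pics/cmp.png',cv2.vconcat([a[100:320,200:460],b[100:320,200:460]]))
E
```

```text
22 17
20 0
```

View pics/y3_scene_ov.png

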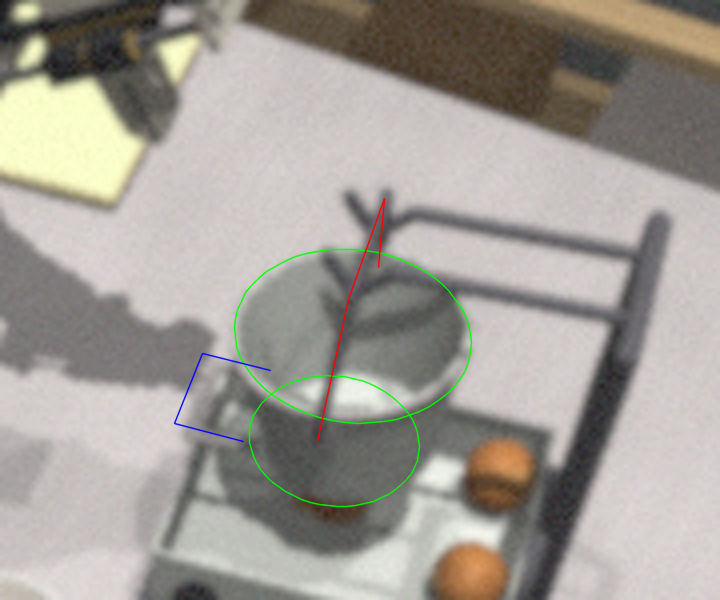

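View pics/y3_top_ov.png

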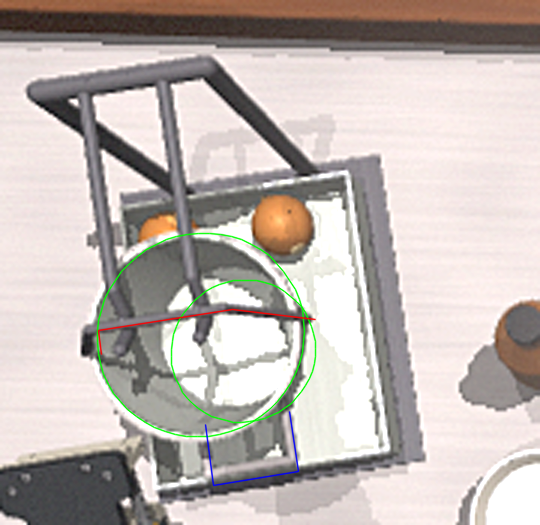

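View pics/cmp.png

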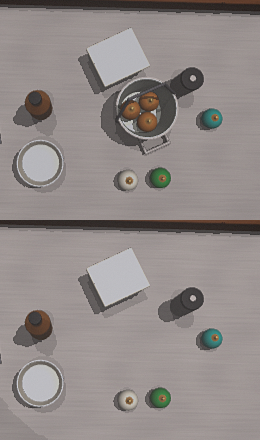

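```bash
python3 - <<'E'
import cv2
for n,(x0,y0,w,h) in(('top',(80,150,100,90)),('scene',(300,60,100,90))):
    im=cv2.imread(f'pics/y3_{n}_raw.png')[y0:y0+h,x0:x0+w];c=cv2.convertScaleAbs(cv2.resize(im,None,fx=6,fy=6,interpolation=cv2.INTER_CUBIC),alpha=1.2)
    for j in range(0,100,10):
        cv2.putText(c,str(x0+j),(j*6,10),0,.35,(0,0,255),1);cv2.putText(c,str(y0+j),(0,j*6+4),0,.35,(0,0,255),1)
    cv2.imwrite(f'pics/z_{n}.png',c)
E
```

```text
(no output)
```

View pics/z_top.png

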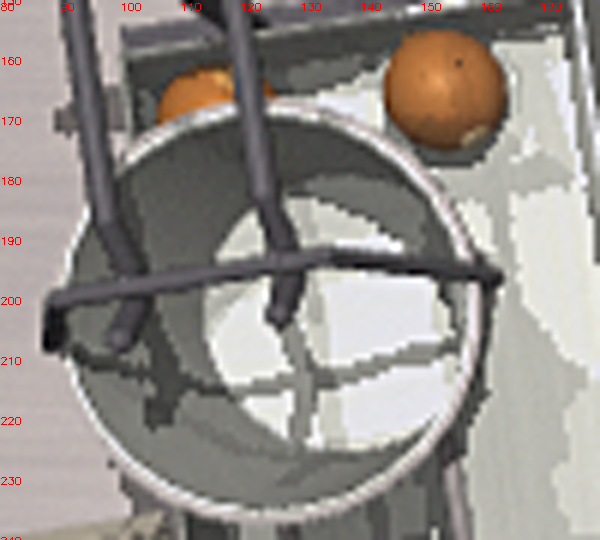

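View pics/z_scene.png

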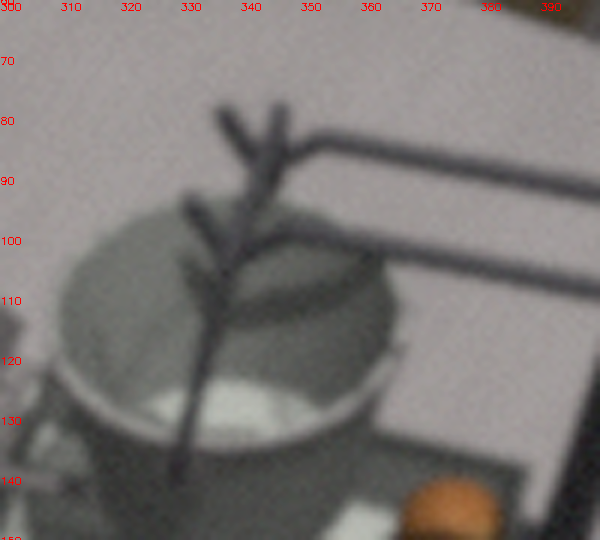

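```bash
python3 - <<'E'
from geo import *
np.set_printoptions(precision=3,suppress=True)
p=np.load('p.npy');c,s=np.cos(p[2]),np.sin(p[2])
for P in((0,.048,.3),(0,-.048,.3)): print('model',proj('top',body(p[:3],P),p[7]),proj('scene',body(p[:3],P),p[8]))
for a,b in(((88.5,199.5),(346,78)),((133,192.3),(336.5,105))):
    P,e=tri(a,b);d=P[:2]-p[:2];print('tri',P,e,'stand',c*d[0]+s*d[1],-s*d[0]+c*d[1])
for a in((88.5,199.5),(133,192.3)):
    P=onz('top',a,.3,p[7]);d=P[:2]-p[:2];print(c*d[0]+s*d[1],-s*d[0]+c*d[1])
for a in((159.5,225-29.2+.0),(87.5,207)):
    P=onz('top',a,.205,p[7]);d=P[:2]-p[:2];print('hinge',c*d[0]+s*d[1],-s*d[0]+c*d[1])
E
```

```text
model [[ 92.034 199.572]] [[345.612  79.032]]
model [[136.676 192.423]] [[336.577 104.223]]
tri [0.589 0.326 0.298] 0.002420853400400923 stand 0.0007245490151445867 0.05569989620745236
tri [0.607 0.234 0.29 ] 0.005137015553726606 stand 0.0012477650121782 -0.03852606206676917
0.0013730619937879825 0.05540116283164164
0.0015374719548395793 -0.04026841045497298
hinge 0.00227403234797678 -0.07336848413219772
hinge 0.003165027585995163 0.09760822600878072
```

```bash
python3 -c "
from cell import arm
print(arm.sign_off())"
```

```text
the job is handed in; nothing more can be done
None
```

I hung the pail by its bail in the prong dips with the tail pointing away from the uprights. I then tipped it to roughly 100° by the tail handle, and all three onions dropped into the pan. The job was handed in at about 32.5 s; the sign-off gave no verdict.

**Last checks**
- **Pail:** it hangs empty and upright, leaning only a few degrees. Pictures about 0.3 s apart showed no movement.
- **Bail position:** the bar's middle sits about 8–10 mm to one side of the hook point. That is inside the 18 mm limit but not centred.
- **Onions:** two are clearly in the pan. The third is under the pail and only partly visible, but it measures near the middle of the pan.
- **Bystanders:** the tub, canister, bottle and bowls look unmoved between the first and last top-camera pictures.
- **Robot:** nothing is in contact; the force readings are about zero.

**What went wrong:** the pail was not lowered under control all the way. While I was lowering it, the tail bar slipped out of the fingertips at roughly 65° of tip. The pail swung back on its own, stayed on the prongs and settled within a few seconds.

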